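# Refit the filter retainer of the scanner's projector

### The job

Pack the filter bay in the middle of the scanner head with the two spacer frames that together just fill it under the retainer, and lay the glazed retainer on top, resting on the bay's two snap hooks. Then take the pusher and press the retainer straight down, without forcing it, until it is fully home and both hooks have snapped shut over it, and stand the pusher back upright on the desk clear of the scanner. Leave the third spacer and all the other things lying where they are.

Things in the scene. Friction and masses are not known exactly. Their poses are not given: they have to be found in the camera images.
- scan_head: Stereo scanner head on its back, fixed to the desk: grey casing 84 (its x) x 184 (its y) mm, black front face looking up at height 29 mm, a camera barrel (42 mm wide, 57 mm high) at y = +66 and -66 mm, the filter bay in the middle (pocket 32 (x) x 52 (y) mm, floor at height 33 mm, between 4 grey corner guides 76 mm high). Origin: underside centre; z up, y along the casing.
- bay_floor (a point): Centre of the bay's floor, 33 mm above the desk, axes as the scan head's. The guides rise 43 mm above it, the top 10 mm flaring out by 3.5 mm. The bay's long sides (x = +16 and -16 mm) are open over y = -18 to +18 mm down to the front face (4 mm below the floor), so fingers that close along x can carry a frame down to the floor.
- bay_mouth (a point): Point over the bay's centre at the height of the flat undersides of the hook noses, 25.6 mm above the bay floor. Spacers plus the 7 mm retainer must fit below it with less than 1 mm of play.
- hook_left (a joint): White spring hook, 14 mm wide, at the +y end of the bay: rad, 0 = shut, about 0.1 while the retainer's edge passes, at most 0.2. Its nose reaches 3.5 mm into the bay; above the flat underside is a ramp 27 to 34 mm above the bay floor. A retainer laid on both ramps stays there, underside about 31 mm above the bay floor; pushing it past both takes about 10 N in all.
- hook_right (a joint): The same hook at the -y end of the bay.
- spacer_thin: Dark steel open frame, 30 (x) x 50 (y) mm, 6 mm thick: two bars 50 mm long and 6 mm wide, joined by two 8 mm bars set back 4.5 mm from the ends, which leaves an 18 mm wide relief at each end: it passes the hooks without touching them. Origin: underside centre. Lies flat; grip it across its 30 mm width.
- spacer_mid: The same frame, 9 mm thick. Origin: underside centre.
- spacer_thick: The same frame, 12 mm thick. Origin: underside centre.
- retainer: Black plastic frame 30 (x) x 50 (y) x 7 mm with straight ends and a glass pane in its opening; its ends have to pass the hooks, either end at either hook. Origin: underside centre. Lies face up, 20 g.
- pusher: Hand press: a foot 26 (x) x 40 (y) x 12 mm with a hollow rubber underside that bears on the retainer's frame, and an upright aluminium grip block 22 (x) x 30 (y) mm from 12 to 64 mm above its underside. Stands upright; 110 g. Origin: underside centre. Its foot passes between the hooks when its y lies along the bay's y.
- cleaning_brush: Bystander: brush with a wooden handle, 31 x 201 x 16 mm, lying in front of the scan head along its y. Origin: underside centre.
- lens_cap: Bystander: black lens cap, 54 mm wide, 10 mm high. Origin: underside centre.
- hex_key: Bystander: hexagon key, 30 x 88 x 8 mm, long arm along its y. Origin: underside centre.
- screwdriver: Bystander: screwdriver with a red handle, 27 x 192 x 26 mm along its y. Origin: underside centre.
- loupe: Bystander: standing loupe, 42 mm wide, 36 mm high. Origin: underside centre.
- air_blower: Bystander: rubber air blower standing on its foot, 58 mm wide, 125 mm high. Origin: underside centre.
- small_hex_key: Bystander: small hexagon key, 29 x 71 x 6 mm, long arm along its y. Origin: underside centre.
Mind the look-alikes: they are no part of the job. What is shaped like the spacer_thin but purple is not meant.

How it is judged:
On the way, in this order (a step that is already met when the one before it is completed fails the run):
1. the 6 mm and the 12 mm spacer lie flat in the bay, one on the other, released (horizontal distance between each of spacer_thin, spacer_thick and bay_floor below 0.003 m and z of spacer_thin in the frame of bay_floor below 0.0135 m and z of spacer_thick in the frame of bay_floor below 0.0075 m and contact force between the fingers and spacer_thin below 0.3 N and contact force between the fingers and spacer_thick below 0.3 N), for 0.1 s.
2. the retainer rests level on the two hooks above them, let go and still proud of the bay (horizontal distance between retainer and bay_floor below 0.004 m and z of retainer in the frame of bay_floor between 0.024 and 0.036 m and angle between retainer's own z axis and vertical below 0.2 rad and contact force between the fingers and retainer below 0.3 N), for 0.1 s.
3. the pusher, held in the gripper, bears down on the retainer (contact force between pusher and retainer above 2 N and contact force between the fingers and pusher above 2 N).
4. the retainer is home and both hooks have snapped shut over it (z of retainer in the frame of bay_floor below 0.0195 m and value of joint each of hook_left, hook_right below 0.03 rad), for 0.1 s.
At the end, for the whole second after the job is handed in: 6 and 12 mm spacers on the bay floor, one on the other, and the retainer on them, all centred within 3 mm; retainer level (0.05 rad), underside 16.5 to 19.5 mm above the floor; both hooks shut (under 0.03 rad); pusher at rest upright (0.08 rad) on the desk, over 60 mm from the scan head's centre (all of step 4 and horizontal distance between each of spacer_thin, spacer_thick, retainer and bay_floor below 0.003 m and z of spacer_thin in the frame of bay_floor below 0.0135 m and z of spacer_thick in the frame of bay_floor below 0.0075 m and z of retainer in the frame of bay_floor above 0.0165 m and angle between retainer's own z axis and vertical below 0.05 rad and angle between pusher's own z axis and vertical below 0.08 rad and height (world z) of pusher below 0.004 m and horizontal distance between pusher and scan_head above 0.06 m and linear speed of pusher below 0.02 m/s); the robot touches nothing.
It fails at once if a bystander or the third spacer is shifted by more than 30 mm (distance of any of spacer_mid, cleaning_brush, lens_cap, hex_key, screwdriver, loupe, air_blower, small_hex_key from where it was at the start of the episode above 0.03 m).
It fails at once if the retainer is forced: the pusher bears on it with more than 80 N (contact force between pusher and retainer above 80 N).
It also fails if it takes over 72 s, if anything falls off the work surface, if the arm or the gripper's body presses on something with over 40 N, if the wrist force passes 120 N, or if a joint passes its speed limit or range.

### The arm

A 6-joint arm with a two-finger parallel gripper is mounted at the origin on a cart in front of the work surface, level with it; the furniture and walls round the work are solid. World frame = base frame: x ahead of the robot, y to its left, z up, the work surface at z = 0. Lengths are in m, angles in rad, forces in N, time in s.
With the tool pointing down it reaches from about 0.3 to 0.875 m from the base axis. Payload 6.4 kg.
Tool frame: the origin (TCP) lies midway between the tips of the shut fingers; the grasp point (between the pads) lies 19 mm behind it (env.tcp_to_grasp is the distance from the TCP to the grasp point, in m); y points along the fingers, z is the direction in which the jaws open and shut, and the axes are right-handed (so a half turn about y gives the same grasp; the last joint's range is limited). The gripper opens to 85 mm and grips with 20 to 120 N. Pads are 22 mm wide; open, the fingers measure 114 mm over their backs; the gripper's body (76 mm by 85 mm) begins 54 mm behind the grasp point. The pads swing forward as they close: fully open they stand 13 mm farther back than shut.
Start: joints at [0.968, 0.181, 1.607, -0, 1.354, -0.206], TCP at [0.222, 0.53, 0.231] pointing down, gripper open.
Joint ranges: [-2.99, 2.99], [-0.89, 2.07], [0.3, 2.58], [-1.14, 4.28], [0, 2.63], [-3.12, 3.12]. Speed limits (rad/s): [2.57, 2.57, 3.01, 3.14, 3.14, 3.14].

### API

Orientations are given as a rotation vector (axis times angle).
In Python, from rig import env gives the robot as it stands.
- The arm moves only by the tool servo_tool, never from a script. Its argument "commands" is a list that holds one entry, the list of rows, each a list of 7 numbers: the shift along the tool's x, y, z in cm, then the turn, a rotation vector about the tool's x, y, z in degrees, then the opening, from 0 (shut) to 1 (fully open). A call has 1 to 10 rows; each row shifts and turns the commanded pose from where the row before left it, along the tool's axes as they then stand; what a row does not reach is not made up. A row lasts 1/8 s, in which the tool goes at most 62.5 mm and 10.7 degrees, less where a joint would pass 70% of its speed; a pose out of reach is approached as far as the arm can. A call with a gripper value outside its range is refused whole. The fingers move at their own pace and stop on an object; "force" is the grip in N (left out, the last holds). Time passes only in rows, so rows that do not move let the fingers close. It gives the time, the measured TCP pose, the force and the opening at its end, in the units of the state.
- env.sense(): the state, without advancing time (a new reading comes with each control period).
- env.capture(name): name is "side" or "top"; returns (picture, depth): 384x512x3 uint8, red, green, blue; 384x512 float32, m along the optical axis (not along the pixel's ray), 0 where there is no reading.
- env.get_calibration(name): a dict with "fx", "fy", "cx", "cy" (pixels), "distortion" ([k1, k2, p1, p2, k3] as OpenCV has them; the pictures are not rectified), "R" (3x3) and "t" (3): a world point X has camera coordinates R X + t. Camera axes: x right, y down, z forward; pixel columns grow to the right and rows downward; lengths in m; the calibration is good to about 2 mm. A picture is of the moment at which its call begins. get_calibration takes no time and is no camera call.
- env.sign_off(): hands the job in, once; it reports no verdict.
The state is a dict: "t": time; "joint_positions": joint angles; "joint_vel": joint speeds; "joint_efforts": joint torques, N m; "tcp_pos": TCP position; "tool_rot": TCP orientation; "force": force on the tool from outside, world axes, zero at the start; "ft_torque": the same for the moment, N m; "gripper_width": finger opening in m.
Only numpy, scipy, OpenCV 4.12 (cv2) and the standard library are available. Lean on these libraries where they do the work, as an engineer would, in place of code of your own. Each camera call takes 0.05 s, during which the arm holds its last target.

## Working session

There is one attempt and no reset: what is moved stays moved. The work goes in short steps, Python scripts to look and compute and a tool call to move; the robot and the scene stay as the last step left them, time stands still between calls to the robot, and variables do not carry over. Pictures are saved under pics/ and viewed, and the job is handed in when it is done.

Besides the shell and the picture viewer there is one more tool, called after "Request:" as name(argument=value, ...) on one line, values as JSON. servo_tool: Moves the arm, as the interface text tells. Its arguments: {"type":"object","properties":{"commands":{"type":"array","items":{"type":"array","items":{"type":"array","items":{"type":"number"}}}},"force":{"type":"number"}},"required":["commands"]}

```bash
ls; mkdir -p pics; python3 - <<'E'
from rig import env
import cv2,numpy as np
print(env.sense()); print(env.tcp_to_grasp)
for n in("top","side"):
    p,d=env.capture(n); cv2.imwrite(f"pics/{n}0.png",p[...,::-1]); np.save(f"pics/{n}0.npy",d); c=env.get_calibration(n); print(n,c)
E
```

```text
pics
{'t': 0.0, 'joint_positions': array([ 9.67749386e-01,  1.81534945e-01,  1.60805297e+00,  6.57337210e-06,
        1.35377717e+00, -2.06266833e-01]), 'joint_vel': array([ 0.00056945, -0.00173828, -0.00128506, -0.00163074, -0.00144356,
        0.00110836]), 'joint_efforts': array([ 4.39377236e-04, -4.44876838e+01, -3.51335692e+01, -2.31275044e-04,
        9.15411481e-03,  4.04657658e-05]), 'tcp_pos': array([0.22184479, 0.529866  , 0.23036584]), 'tool_rot': array([-1.54992387,  0.31188679, -0.31077519]), 'force': array([-0.08760349, -0.50767645, -0.60344369]), 'ft_torque': array([ 0.02738028,  0.00399388, -0.01512559]), 'gripper_width': 0.08564118719633478}
0.0187
top {'fx': 445.28511476546754, 'fy': 445.28511476546754, 'cx': 260.1626594010513, 'cy': 187.7559165591513, 'distortion': array([-0.06612494,  0.        ,  0.        ,  0.        ,  0.        ]), 'R': array([[-0.03731889, -0.99929729, -0.00349685],
       [-0.97080683,  0.03708417, -0.23697862],
       [ 0.23694177, -0.00544901, -0.97150857]]), 't': array([-0.00997501,  0.52295988,  1.55095889])}
side {'fx': 392.20357521561687, 'fy': 392.20357521561687, 'cx': 258.63277583751966, 'cy': 194.88061062697545, 'distortion': array([-0.00209059,  0.        ,  0.        ,  0.        ,  0.        ]), 'R': array([[ 0.97607442, -0.21643543, -0.02084313],
       [-0.1496988 , -0.59938136, -0.78634106],
       [ 0.15769908,  0.77064758, -0.61744094]]), 't': array([-0.47960422,  0.10730001,  1.23569215])}
```

View pics/top0.png

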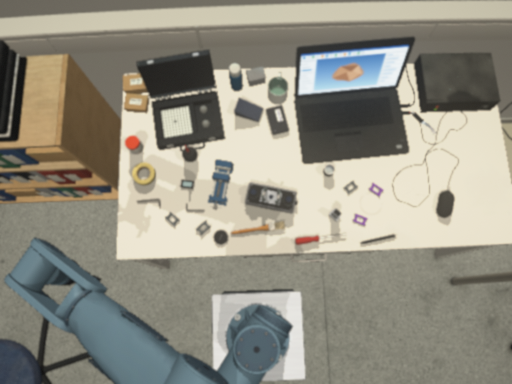

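View pics/side0.png

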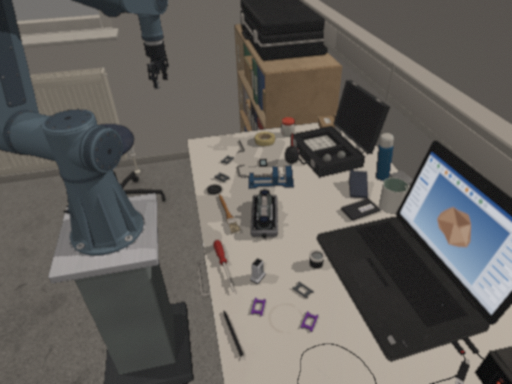

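```bash
python3 - <<'E'
import cv2
a=cv2.imread("pics/top0.png"); 
cv2.imwrite("pics/t1.png",cv2.resize(a[150:250,120:260],None,fx=5.7,fy=5.7,interpolation=cv2.INTER_CUBIC))
cv2.imwrite("pics/t2.png",cv2.resize(a[150:250,240:400],None,fx=5,fy=5,interpolation=cv2.INTER_CUBIC))
b=cv2.imread("pics/side0.png")
cv2.imwrite("pics/s1.png",cv2.resize(b[130:240,190:310],None,fx=5.4,fy=5.4,interpolation=cv2.INTER_CUBIC))
cv2.imwrite("pics/s2.png",cv2.resize(b[230:340,200:340],None,fx=5.4,fy=5.4,interpolation=cv2.INTER_CUBIC))
E
```

```text
(no output)
```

View pics/t1.png

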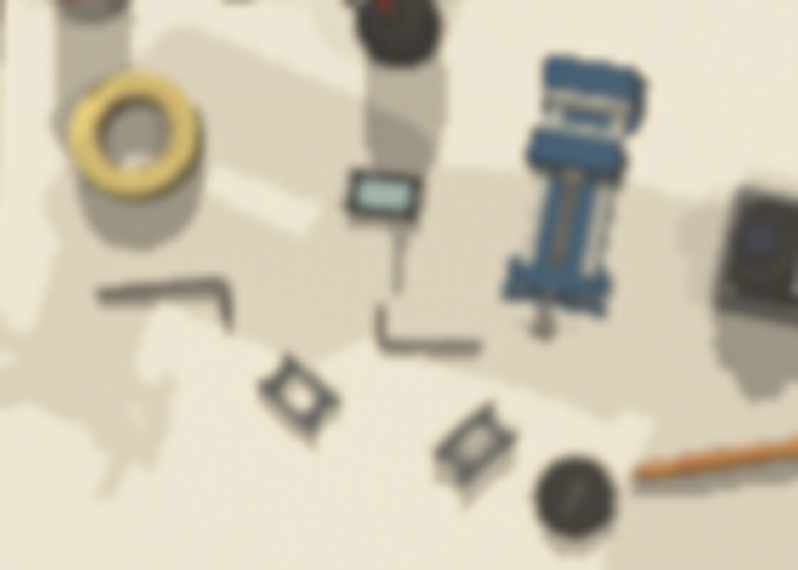

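View pics/t2.png

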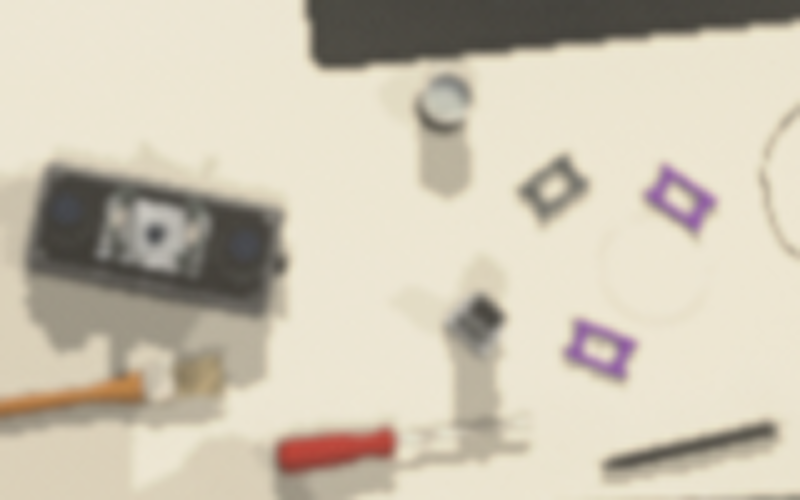

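View pics/s1.png

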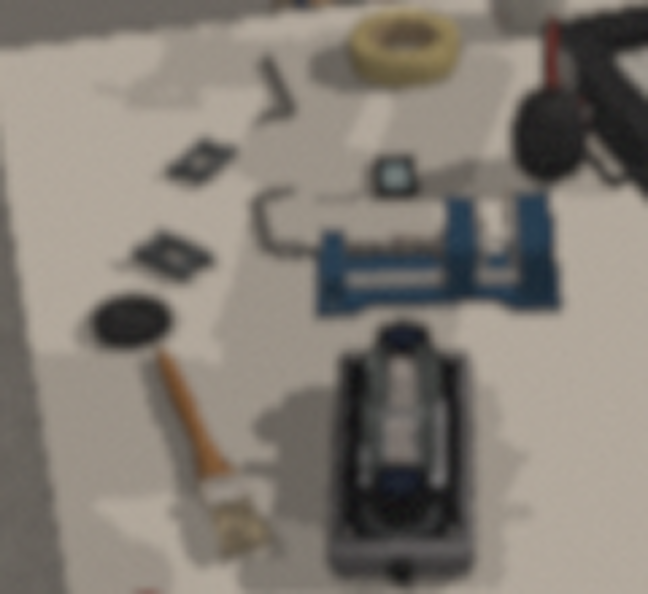

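View pics/s2.png

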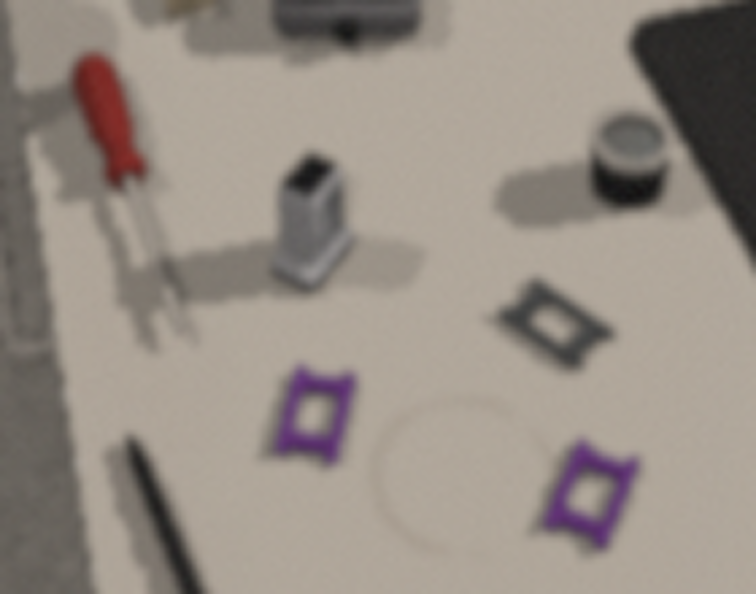

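```bash
cat > h.py <<'E'
import numpy as np,cv2
from rig import env
def K(c): return np.array([[c['fx'],0,c['cx']],[0,c['fy'],c['cy']],[0,0,1.]])
def rays(name,uv):
    c=env.get_calibration(name); n=cv2.undistortPoints(np.float64(uv).reshape(-1,1,2),K(c),c['distortion']).reshape(-1,2)
    n=np.c_[n,np.ones(len(n))]; return -c['R'].T@c['t'], n@c['R'], n
def onz(name,uv,z):
    o,d,_=rays(name,uv); return o+d*((z-o[2])/d[:,2])[:,None]
def cloud(name,depth):
    c=env.get_calibration(name); v,u=np.mgrid[0:384,0:512]
    o,d,_=rays(name,np.c_[u.ravel(),v.ravel()]); return (o+d*depth.ravel()[:,None]).reshape(384,512,3)
def proj(name,X):
    c=env.get_calibration(name); r,_=cv2.Rodrigues(c['R']); p,_=cv2.projectPoints(np.float64(X).reshape(-1,1,3),r,c['t'],K(c),c['distortion']); return p.reshape(-1,2)
E
python3 - <<'E'
from h import *
for name,cs in (("top",{'A':(172,219),'B':(203,228),'C':(350,187),'P1':(376,190),'P2':(360,220),'ret':(187,184)}),("side",{'A':(227,160),'B':(222,177),'C':(302,290),'P1':(310,322),'P2':(258,307),'ret':(263,162)})):
    d=np.load(f"pics/{name}0.npy"); im=cv2.imread(f"pics/{name}0.png"); X=cloud(name,d); hsv=cv2.cvtColor(im,cv2.COLOR_BGR2HSV)
    for k,(u,v) in cs.items():
        sl=np.s_[v-14:v+15,u-14:u+15]; g=hsv[sl][...,2]; s=hsv[sl][...,1]; z=X[sl][...,2]
        desk=np.median(z[g>190 if name=='top' else g>150])
        m=(g<100)|(s>110)
        e=cv2.erode(m.astype(np.uint8),np.ones((2,2)))>0
        print(name,k,m.sum(),'desk %.4f'%desk,'obj p50 %.4f p80 %.4f std %.4f'%(np.median(z[m])-desk,np.percentile(z[m],80)-desk,z[m].std()),'er',np.round(np.median(z[e])-desk,4), np.round(X[sl][m].mean(0)[:2],4))
E
```

```text
return _methods._mean(a, axis=axis, dtype=dtype,
  ret = ret.dtype.type(ret / rcount)
Traceback (most recent call last):
IndexError: index -1 is out of bounds for axis 0 with size 0
```

```bash
python3 - <<'E'
from h import *
for name,cs in (("top",{'A':(172,219),'B':(203,228),'C':(350,187),'P1':(376,190),'P2':(360,220),'ret':(187,184)}),("side",{'A':(227,160),'B':(222,177),'C':(302,290),'P1':(310,322),'P2':(258,307),'ret':(263,162)})):
    d=np.load(f"pics/{name}0.npy"); im=cv2.imread(f"pics/{name}0.png"); X=cloud(name,d); hsv=cv2.cvtColor(im,cv2.COLOR_BGR2HSV)
    for k,(u,v) in cs.items():
        r=11
        sl=np.s_[v-r:v+r+1,u-r:u+r+1]; g=hsv[sl][...,2].astype(float); s=hsv[sl][...,1]; z=X[sl][...,2]
        b=np.percentile(g,85); dk=(g>.88*b)&(s<80); desk=np.median(z[dk])
        m=((g<.55*b)|(s>110))&(np.hypot(*(X[sl][...,:2]-X[v,u,:2]).transpose(2,0,1))<.036)
        if not m.any(): print(k,'none',b);continue
        print(name,k,m.sum(),'desk %.4f sd %.4f'%(desk,z[dk].std()),'obj p50 %.4f mean %.4f p80 %.4f std %.4f'%(np.median(z[m])-desk,z[m].mean()-desk,np.percentile(z[m],80)-desk,z[m].std()), np.round(X[sl][m].mean(0)[:2],4))
E
```

```text
top A 27 desk 0.0001 sd 0.0836 obj p50 0.0082 mean 0.0086 p80 0.0119 std 0.0039 [0.4287 0.3007]
top B 40 desk 0.0008 sd 0.0875 obj p50 0.0123 mean 0.0116 p80 0.0145 std 0.0042 [0.3903 0.1866]
top C 14 desk 0.0009 sd 0.1395 obj p50 0.0066 mean 0.0064 p80 0.0092 std 0.0024 [ 0.5288 -0.3694]
P1 none 237.0
P2 none 237.0
top ret 51 desk 0.0006 sd 0.0986 obj p50 0.0069 mean 0.0062 p80 0.0095 std 0.0048 [0.5616 0.2445]
side A 46 desk -0.0020 sd 0.0440 obj p50 0.0052 mean 0.0051 p80 0.0087 std 0.0042 [0.4301 0.2959]
side B 69 desk -0.0022 sd 0.0018 obj p50 0.0076 mean 0.0069 p80 0.0112 std 0.0046 [0.3921 0.1826]
side C 105 desk -0.0018 sd 0.0849 obj p50 0.0052 mean 0.0050 p80 0.0072 std 0.0025 [ 0.5265 -0.3725]
side P1 72 desk -0.0016 sd 0.0532 obj p50 0.0053 mean 0.0049 p80 0.0067 std 0.0025 [ 0.5123 -0.4668]
side P2 56 desk -0.0020 sd 0.0720 obj p50 0.0057 mean 0.0053 p80 0.0069 std 0.0022 [ 0.4    -0.3984]
side ret 35 desk -0.0018 sd 0.0644 obj p50 0.0056 mean 0.0052 p80 0.0080 std 0.0034 [0.5598 0.2354]
```

```bash
python3 - <<'E'
import cv2
a=cv2.imread("pics/top0.png"); b=cv2.imread("pics/side0.png")
cv2.imwrite("pics/ts.png",cv2.resize(a[175:222,235:307],None,fx=11,fy=11,interpolation=cv2.INTER_CUBIC))
cv2.imwrite("pics/ss.png",cv2.resize(b[182:245,240:290],None,fx=9.5,fy=9.5,interpolation=cv2.INTER_CUBIC))
E
```

```text
(no output)
```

View pics/ts.png

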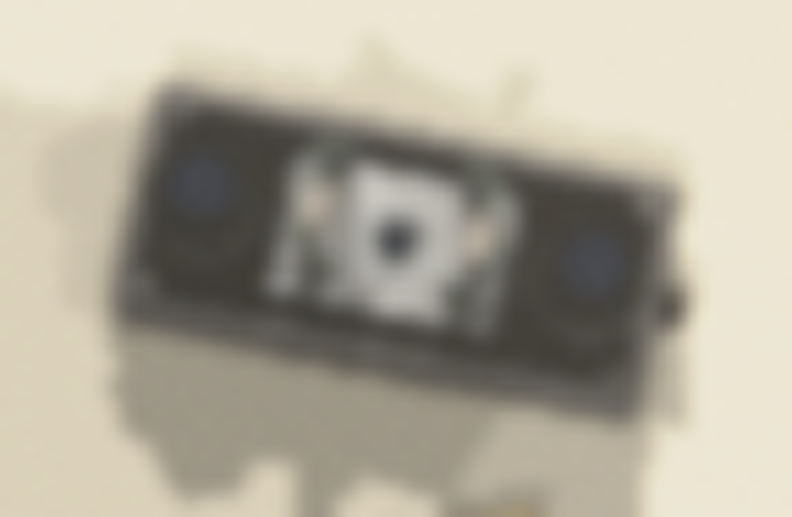

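View pics/ss.png

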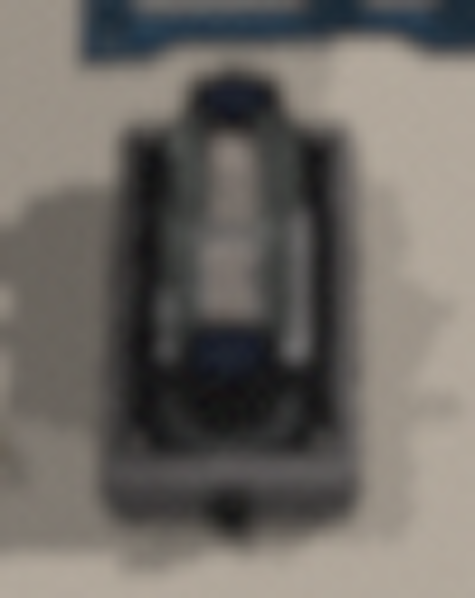

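```bash
python3 - <<'E'
from h import *
for n in("top","side"): print(n,rays(n,[[0,0]])[0])
im=cv2.imread("pics/top0.png"); d=np.load("pics/top0.npy"); X=cloud("top",d)
P=lambda l,off,s:np.float64([[x/s+off[0]-.5+.5/s,y/s+off[1]-.5+.5/s] for x,y in l])
L=P([(203,187),(591,268)],(235,175),11); H=P([(398,238)],(235,175),11)
print('hole z33',onz('top',H,.033)); 
for z in(.05,.057): print('lens',z,onz('top',L,z),onz('top',L,z).mean(0))
l=onz('top',L,.057); print('axis deg',np.degrees(np.arctan2(*(l[0]-l[1])[[1,0]])),np.linalg.norm(l[0]-l[1]))
C=P([(172,90),(675,190),(625,418),(125,310)],(235,175),11);c=onz('top',C,.029);print(c,c.mean(0))
print(np.round(X[185:210,248:296,2][::2,::2]*1000).astype(int))
LS=P([(235,103),(230,350)],(240,182),9.5); l=onz('side',LS,.057);print('side lens',l,l.mean(0),np.degrees(np.arctan2(*(l[0]-l[1])[[1,0]])),np.linalg.norm(l[0]-l[1]))
E
```

```text
top [ 0.13983382 -0.02091034  1.63066528]
side [ 0.28932458 -0.99177288  0.83734487]
hole z33 [[ 0.49614616 -0.0674903   0.033     ]]
lens 0.05 [[ 0.51212595 -0.00314462  0.05      ]
 [ 0.47977923 -0.13024139  0.05      ]] [ 0.49595259 -0.06669301  0.05      ]
lens 0.057 [[ 0.51047725 -0.0032233   0.057     ]
 [ 0.47827377 -0.12975722  0.057     ]] [ 0.49437551 -0.06649026  0.057     ]
axis deg 75.72109778554693 0.13056759668282905
[[ 0.55108552  0.0064222   0.029     ]
 [ 0.50998507 -0.16129551  0.029     ]
 [ 0.43294563 -0.14033509  0.029     ]
 [ 0.47589684  0.02453784  0.029     ]] [ 0.49247826 -0.06766764  0.029     ]
[[   6   29   29   31   31   31   33   31   24   27   21   -2   -2   -4
     2    6    8   -5   -1    5    2   -2    8    1]
 [  33   31   59   66   30   28   30   40   81   81   32   29   24   23
    33   20   -4   -3   12   -4   -4    3   -2    3]
 [  26   53   61   56   59   31   32   30   71   60   31   31   32   29
    28   28   26   30   24   27   -3    4    5    2]
 [  32   61   60   64 1631   58   29   36   68   31   32   29   33   34
    35   68   84   28 
[... 621 characters left out ...]
 34   41   60   54   65   53   38]
 [  28   28   24   28   23   33   35   31   26   35   30   37   35   34
    31   36   35   28   38   46   59   55   41   31]
 [   1    8    8   19   23   24   24   24   30   26   27   28   28   27
    30   27   26   28   33   30   35   35   33   33]
 [   1    7   -2   -3    0    7    4   10   17   27   25   28   25   23
    30   30   33   26   28   27   29   28   32   21]
 [   8    3    4    7    0   -2   -4   -4   -4    0   -3    2    6   18
    25   21   24   30   33   33   27   31   25   -1]]
side lens [[ 0.50929023 -0.00949288  0.057     ]
 [ 0.47886799 -0.13276337  0.057     ]] [ 0.49407911 -0.07112813  0.057     ] 76.13684836997516 0.12696900715589857
```

```bash
python3 - <<'E'
from h import *
for n in("top","side"):
    d=np.load(f"pics/{n}0.npy"); X=cloud(n,d); Z=X[...,2]+(0.0019 if n=='side' else 0)
    for pred,lo,hi in (((.5105,-.003),.049,.066),((.478,-.130),.049,.066)):
        m=(np.hypot(X[...,0]-pred[0],X[...,1]-pred[1])<.03)&(Z>lo)&(Z<hi)
        # top pixels reprojected on exact plane z=.057
        vu=np.argwhere(m); Q=onz(n,vu[:,::-1],.057)
        q=Q[:,:2].astype(np.float32); (c,r)=cv2.minEnclosingCircle(q); 
        print(n,m.sum(),'mean',Q.mean(0),'circ',c,r)
    m=(Z>.066)&(Z<.095)&(np.hypot(X[...,0]-.495,X[...,1]+.067)<.06)
    vu=np.argwhere(m);Q=onz(n,vu[:,::-1],.076); print(n,'guides',len(vu),Q.mean(0),cv2.minAreaRect(Q[:,:2].astype(np.float32)))
    m=(Z>.022)&(Z<.1)&(np.hypot(X[...,0]-.495,X[...,1]+.067)<.12)
    m=cv2.morphologyEx(m.astype(np.uint8),cv2.MORPH_OPEN,np.ones((3,3)))>0
    vu=np.argwhere(m&(Z<.04));Q=onz(n,vu[:,::-1],.029); print(n,'casing',len(vu),cv2.minAreaRect(Q[:,:2].astype(np.float32)))
E
```

```text
top 77 mean [ 0.51066223 -0.00379481  0.057     ] circ (0.5099745988845825, -0.003729325020685792) 0.018807465210556984
top 75 mean [ 0.47872608 -0.1314009   0.057     ] circ (0.4791995882987976, -0.1310526430606842) 0.018228765577077866
top guides 48 [ 0.49584515 -0.06984358  0.076     ] ((0.4928743839263916, -0.07763411104679108), (0.08204282075166702, 0.043264713138341904), 76.2428970336914)
top casing 783 ((0.4944707751274109, -0.06777022033929825), (0.18179377913475037, 0.08411101251840591), 76.69491577148438)
side 61 mean [ 0.50965803 -0.00611212  0.057     ] circ (0.5106981992721558, -0.0063774059526622295) 0.018988817930221558
side 98 mean [ 0.47703065 -0.13653179  0.057     ] circ (0.4761436879634857, -0.13699248433113098) 0.021890757605433464
side guides 61 [ 0.4927489  -0.07241164  0.076     ] ((0.4921347498893738, -0.07425767183303833), (0.06853770464658737, 0.039722878485918045), 76.07716369628906)
side casing 647 ((0.4931895434856415, -0.07204758375883102), (0.18386977910995483, 0.08310583978891373), 75.96990966796875)
```

```bash
cat >> h.py <<'E'
def fit(name,im,uv,h,r=12,k=8,thr=.6,Rmax=.034,purple=False,val=None):
    u,v=uv; g=cv2.cvtColor(im,cv2.COLOR_BGR2HSV)[...,2] 
    g=g[v-r:v+r+1,u-r:u+r+1].astype(np.float32); b=np.percentile(g,85)
    G=cv2.resize(g,None,fx=k,fy=k,interpolation=cv2.INTER_CUBIC)
    m=(G<thr*b).astype(np.uint8)
    cs,_=cv2.findContours(m,cv2.RETR_EXTERNAL,cv2.CHAIN_APPROX_NONE)
    c0=np.array([r+.5,r+.5])*k
    cs=[c for c in cs if cv2.contourArea(c)>k*k*20]
    c=min(cs,key=lambda c:np.linalg.norm(c.reshape(-1,2).mean(0)-c0))
    p=(c.reshape(-1,2)+.5)/k-.5+[u-r,v-r]
    Q=onz(name,p,h)[:,:2]
    s=(Q*1e4).astype(np.float32); (cx,cy),(w,hh),a=cv2.minAreaRect(s)
    if w<hh: a+=90
    M=cv2.moments(s.reshape(-1,1,2)); cm=(M['m10']/M['m00']/1e4,M['m01']/M['m00']/1e4)
    am=np.degrees(.5*np.arctan2(2*M['mu11'],M['mu20']-M['mu02']))
    return np.round([cx/1e4,cy/1e4,*cm],4),np.round([max(w,hh)/10,min(w,hh)/10],1),'long axis deg rect %.1f mom %.1f'%((a+90)%180-90,am)
E
python3 - <<'E'
from h import *
T=cv2.imread("pics/top0.png");S=cv2.imread("pics/side0.png")
for k,t,s,h in(('B',(203,228),(222,177),.012),('C',(350,187),(302,290),.006),('ret',(187,184),(263,162),.007),('A',(172,219),(227,160),.009)):
  for th in(.55,.65):
    for n,I,uv in(("top",T,t),("side",S,s)):
        try: print(k,n,th,*fit(n,I,uv,h,thr=th))
        except Exception as e: print(k,n,e)
E
python3 - <<'E'
import cv2
a=cv2.imread("pics/top0.png"); b=cv2.imread("pics/side0.png")
cv2.imwrite("pics/pt.png",cv2.resize(a[200:226,322:348],None,fx=16,fy=16,interpolation=cv2.INTER_CUBIC))
cv2.imwrite("pics/ps.png",cv2.resize(b[250:290,240:280],None,fx=12,fy=12,interpolation=cv2.INTER_CUBIC))
E
```

```text
B top 0.55 [0.3913 0.1861 0.3896 0.1866] [41.5 27.8] long axis deg rect -49.4 mom -50.5
B side 0.55 [0.3911 0.1725 0.3914 0.1725] [49.4 36.9] long axis deg rect -54.1 mom -54.8
B top 0.65 [0.3912 0.1857 0.3911 0.186 ] [46.6 32.2] long axis deg rect -49.7 mom -46.1
B side 0.65 [0.3909 0.1722 0.3911 0.1723] [53.8 41.8] long axis deg rect -52.6 mom -57.9
C top min() iterable argument is empty
C side 0.55 [ 0.5253 -0.3744  0.5253 -0.3742] [45.5 30.3] long axis deg rect -55.9 mom -55.2
C top 0.65 [ 0.5258 -0.3688  0.5257 -0.3689] [43.8 29.2] long axis deg rect -55.9 mom -54.0
C side 0.65 [ 0.525  -0.3746  0.525  -0.3742] [48.4 33.3] long axis deg rect -55.8 mom -55.3
ret top 0.55 [0.5618 0.2453 0.5613 0.2447] [46.4 32.4] long axis deg rect 80.8 mom 82.9
ret side 0.55 [0.5607 0.2368 0.5599 0.2357] [50.5 34. ] long axis deg rect 81.0 mom 83.7
ret top 0.65 [0.5621 0.2451 0.5615 0.2445] [49.4 38.1] long axis deg rect 79.8 mom 83.0
ret side 0.65 [0.5626 0.237  0.5604 0.2357] [55.7 40.5] long axis deg rect 77.6 mom 84.8
A top min() iterable argument is empty
A side 0.55 [0.4286 0.2875 0.4289 0.2875] [49.  30.1] long axis deg rect 47.1 mom 47.2
A top 0.65 [0.4291 0.3004 0.4291 0.3004] [46.7 30.5] long axis deg rect 47.5 mom 44.8
A side 0.65 [0.4287 0.2876 0.429  0.2876] [54.8 34.9] long axis deg rect 47.5 mom 48.7
```

View pics/pt.png

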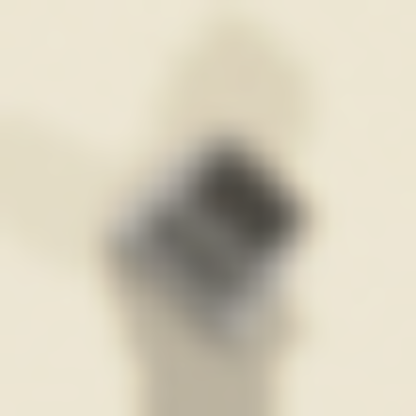

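View pics/ps.png

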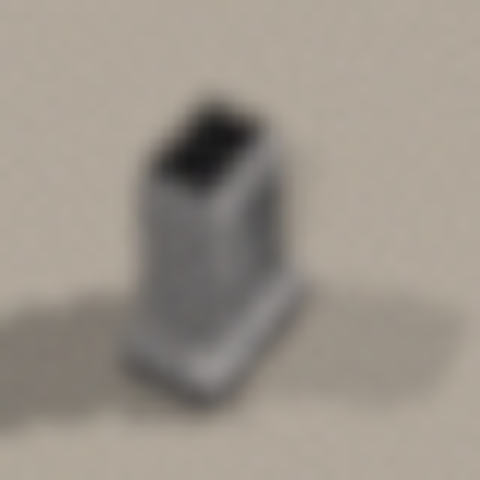

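```bash
cat >> h.py <<'E'
from scipy.spatial.transform import Rotation as Ro
def plan(xy,z=None,head=None):
    """print turn about tool y to bring jaw axis to world heading head (deg, mod 180), then shift in tool axes after turn"""
    s=env.sense(); R=Ro.from_rotvec(s['tool_rot']).as_matrix(); p=s['tcp_pos']
    hz=np.degrees(np.arctan2(R[1,2],R[0,2])); print('t %.2f'%s['t'],'pos',np.round(p,4),'tool y',np.round(R[:,1],3),'jaw heading %.1f'%hz,'w %.4f'%s['gripper_width'],'F',np.round(s['force'],1),'j6 %.2f'%s['joint_positions'][5])
    if xy is None: return
    dpsi=0
    if head is not None:
        dpsi=(head-hz+90)%180-90
        print('turn about tool y %.1f deg (alt %.1f)'%(-dpsi,-dpsi-180*np.sign(-dpsi)))
    t=np.array([xy[0],xy[1],p[2] if z is None else z])
    for lab,dd in(('main',dpsi),('alt',dpsi+180)):
        R2=Ro.from_euler('z',dd,degrees=True).as_matrix()@R
        print(lab,'shift cm',np.round(100*R2.T@(t-p),2))
    print('tilt fix rotvec (deg, tool)',np.round(np.degrees((Ro.from_matrix(R).inv()*Ro.align_vectors([[0,0,-1]],[R[:,1]])[0]*Ro.from_matrix(R)).as_rotvec()),2))
E
python3 - <<'E'
from h import *
plan((.391,.186),.12,40)
# lens cap, hexkeys, brush
T=cv2.imread("pics/top0.png")
print(onz('top',[[220.5,237],[190,154],[205,207],[187,207],[196,209],[234,232],[336,212]],.01))
# pusher top
g=cv2.cvtColor(T,cv2.COLOR_BGR2GRAY)[200:226,322:348].astype(np.float32)
G=cv2.resize(g,None,fx=16,fy=16,interpolation=cv2.INTER_CUBIC)
for th in (80,95,110):
    cs,_=cv2.findContours((G<th).astype(np.uint8),0,1); c=max(cs,key=cv2.contourArea).reshape(-1,2)
    Q=onz('top',(c+.5)/16-.5+[322,200],.064)[:,:2]; print(th,cv2.minAreaRect((Q*1000).astype(np.float32)))
S=cv2.imread("pics/side0.png")
g=cv2.cvtColor(S,cv2.COLOR_BGR2GRAY)[250:290,240:280].astype(np.float32)
G=cv2.resize(g,None,fx=12,fy=12,interpolation=cv2.INTER_CUBIC)
for th in (45,55,65):
    cs,_=cv2.findContours((G<th).astype(np.uint8),0,1); c=max(cs,key=cv2.contourArea).reshape(-1,2)
    Q=onz('side',(c+.5)/12-.5+[240,250],.064)[:,:2]; print(th,cv2.minAreaRect((Q*1000).astype(np.float32)))
E
```

```text
t 0.10 pos [0.2219 0.5299 0.2305] tool y [-0.001 -0.001 -1.   ] jaw heading 67.3 w 0.0851 F [-0.1  0.6  0.2] j6 -0.21
turn about tool y 27.3 deg (alt -152.7)
main shift cm [37.22 11.05 -9.14]
alt shift cm [-37.21  11.05   9.17]
tilt fix rotvec (deg, tool) [ 0.09  0.   -0.02]
[[ 0.35555393  0.12172776  0.01      ]
 [ 0.67822961  0.23335988  0.01      ]
 [ 0.4694182   0.17742101  0.01      ]
 [ 0.47191179  0.24445894  0.01      ]
 [ 0.46310056  0.21094824  0.01      ]
 [ 0.37211698  0.07195108  0.01      ]
 [ 0.43204192 -0.3071571   0.01      ]]
80 ((421.0455627441406, -300.0753479003906), (14.576355934143066, 7.487812042236328), 41.99639892578125)
95 ((420.8565368652344, -299.8633117675781), (18.48227310180664, 12.023977279663086), 45.70939254760742)
110 ((417.28192138671875, -295.3172607421875), (21.10851287841797, 25.696796417236328), 38.86064147949219)
45 ((420.41961669921875, -303.78466796875), (17.351642608642578, 9.4414644241333), 43.582176208496094)
55 ((420.3362121582031, -303.80145263671875), (19.090492248535156, 11.183473587036133), 44.30782699584961)
65 ((420.2994689941406, -303.96722412109375), (20.972261428833008, 12.318337440490723), 42.55891418457031)
```

Request:
servo_tool(commands=[[[0,0,0,0,9.1,0,0.53],[0,0,0,0,9.1,0,0.53],[0,0,0,0,9.1,0,0.53],[5.32,1.58,-1.31,0,0,0,0.53],[5.32,1.58,-1.31,0,0,0,0.53],[5.32,1.58,-1.31,0,0,0,0.53],[5.32,1.58,-1.31,0,0,0,0.53],[5.32,1.58,-1.31,0,0,0,0.53],[5.32,1.58,-1.31,0,0,0,0.53],[5.32,1.58,-1.31,0,0,0,0.53]]], force=40)

```text
t: 1.35
tcp_pos: [0.3915, 0.1844, 0.1202]
tool_rot: [-1.461, 0.682, -0.682]
force: [1.0, 0.1, 1.0]
gripper_width: 0.0451
```

```bash
python3 - <<'E'
from h import *
for n in("top","side"):
    p,d=env.capture(n); cv2.imwrite(f"pics/{n}1.png",p[...,::-1]); np.save(f"pics/{n}1.npy",d)
plan((.391,.186),.06,40)
t=env.sense()['tcp_pos']; uv=proj('side',[t])[0]; print(uv, proj('top',[t]))
u,v=uv.astype(int); b=cv2.imread("pics/side1.png")
b=cv2.resize(b[v-45:v+45,u-45:u+45],None,fx=6,fy=6,interpolation=cv2.INTER_CUBIC); cv2.imwrite("pics/s1b.png",b)
E
```

```text
t 1.45 pos [0.392  0.1818 0.1192] tool y [-0.002 -0.002 -1.   ] jaw heading 39.6 w 0.0454 F [-0.8  0.7 -0. ] j6 -0.53
turn about tool y -0.4 deg (alt 179.6)
main shift cm [-0.38  5.92  0.21]
alt shift cm [ 0.38  5.92 -0.18]
tilt fix rotvec (deg, tool) [ 0.15  0.   -0.  ]
[218.70983238 150.57153143] [[199.9784304  222.96076059]]
```

View pics/s1b.png

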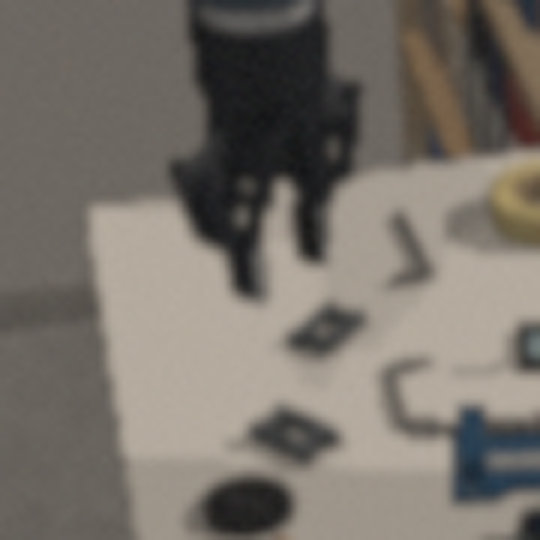

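View pics/top1.png

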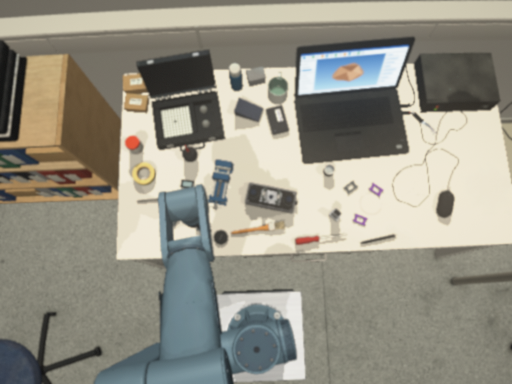

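Request:
servo_tool(commands=[[[0,2.5,0,0,0,0,0.53],[0,2.5,0,0,0,0,0.53],[0,2.5,0,0,0,0,0.53],[0,0,0,0,0,0,0.53],[0,0,0,0,0,0,0.53]]])

```text
t: 2.08
tcp_pos: [0.3914, 0.1865, 0.0464]
tool_rot: [-1.461, 0.681, -0.682]
force: [-0.7, -0.3, -0.6]
gripper_width: 0.0456
```

```bash
python3 - <<'E'
from h import *
p,d=env.capture("side"); cv2.imwrite("pics/side2.png",p[...,::-1])
plan((.391,.186),.003,40)
t=env.sense()['tcp_pos']; uv=proj('side',[t])[0]; print(uv)
b=cv2.imread("pics/side2.png"); u,v=222,170
b=cv2.resize(b[v-30:v+30,u-35:u+35],None,fx=9,fy=9,interpolation=cv2.INTER_CUBIC); cv2.imwrite("pics/s2b.png",b)
E
```

```text
t 2.12 pos [0.3918 0.1865 0.0467] tool y [ 0.002  0.    -1.   ] jaw heading 40.0 w 0.0450 F [-0.3  0.2 -0.5] j6 -0.53
turn about tool y -0.0 deg (alt 180.0)
main shift cm [-0.02  4.37 -0.1 ]
alt shift cm [0.01 4.37 0.09]
tilt fix rotvec (deg, tool) [-0.08  0.    0.04]
[220.17233    167.15209235]
```

View pics/s2b.png

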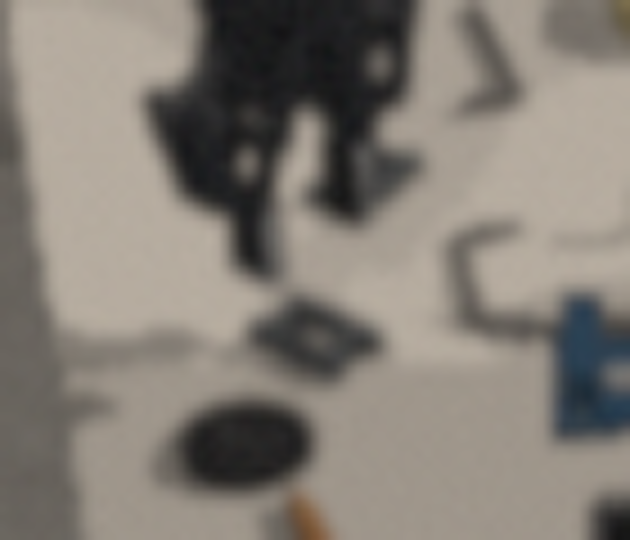

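```bash
python3 - <<'E'
from h import *
print(proj('side',[[.391,.186,.006],[.391,.186,.012],[.391,.180,.012]]), onz('side',[[222.3,177.8]],.008))
R=50
# predicted corner outline of top face for B at top-estimate
for c in ((.391,.186),(.391,.180)):
  a=np.radians(-50); L=np.array([np.cos(a),np.sin(a)]);W=np.array([-L[1],L[0]])
  P=[[*(np.array(c)+s*.025*L+t*.015*W),.012] for s,t in((1,1),(1,-1),(-1,-1),(-1,1))]
  print(np.round((proj('side',P)-[187,140])*9))
E
```

```text
[[220.87561255 176.4756649 ]
 [220.74383181 175.13709483]
 [220.97766969 176.06042933]] [[0.39461576 0.17363674 0.008     ]]
[[374. 320.]
 [325. 355.]
 [233. 313.]
 [283. 279.]]
[[377. 328.]
 [327. 364.]
 [235. 321.]
 [285. 287.]]
```

```bash
python3 - <<'E'
from h import *
t=np.array([.3914,.1865,.0464]); J=np.array([.766,.643,0]); X=np.array([.643,-.766,0])
for dz in(0,.002):
  for s in(-1,1):
    P=[t+s*(w*J)+x*X+[0,0,dz] for w in(.0225,.037) for x in(-.011,.011)]
    print(s,dz,np.round((proj('side',P)-[187,140])*9).tolist())
E
```

```text
-1 0 [[239.0, 262.0], [280.0, 280.0], [214.0, 279.0], [255.0, 297.0]]
1 0 [[314.0, 211.0], [355.0, 229.0], [338.0, 195.0], [379.0, 212.0]]
-1 0.002 [[239.0, 258.0], [280.0, 276.0], [214.0, 275.0], [255.0, 293.0]]
1 0.002 [[314.0, 207.0], [355.0, 224.0], [338.0, 191.0], [379.0, 208.0]]
```

```bash
cat > ov.py <<'E'
from h import *
def box(name,img,uv0,r,k,c,ang,z0,h,L=.05,W=.03):
    u,v=uv0; o=np.array([u-r,v-r]); I=cv2.resize(img[v-r:v+r,u-r:u+r],None,fx=k,fy=k,interpolation=cv2.INTER_NEAREST)
    a=np.radians(ang); l=np.array([np.cos(a),np.sin(a)]);w=np.array([-l[1],l[0]])
    for z,col in((z0,(0,255,0)),(z0+h,(0,0,255))):
        P=[[*(np.array(c)+s*L/2*l+t*W/2*w),z] for s,t in((1,1),(1,-1),(-1,-1),(-1,1))]
        q=((proj(name,P)-o+.5)*k).astype(np.int32); cv2.polylines(I,[q],True,col,1)
    return I
E
python3 - <<'E'
from ov import *
T=cv2.imread("pics/top0.png");S=cv2.imread("pics/side0.png")
rows=[]
for n,I,uvs in(("top",T,((203,228),(172,219),(350,187))),("side",S,((222,177),(227,160),(302,290)))):
    rows.append(np.hstack([box(n,I,uv,13,10,c,a,0,h) for uv,c,a,h in zip(uvs,((.391,.186),(.429,.3004),(.5258,-.3688)),(-50,47.5,-55.5),(.012,.009,.006))]))
cv2.imwrite("pics/ov0.png",np.vstack(rows))
E
```

```text
(no output)
```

View pics/ov0.png

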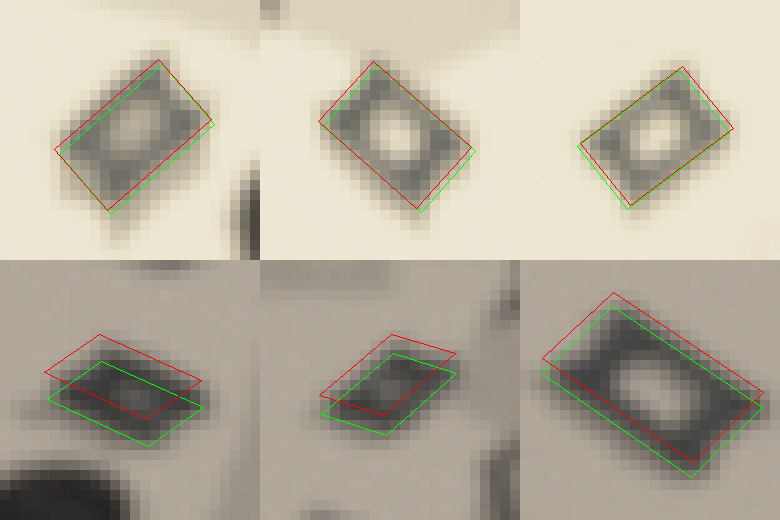

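Request:
servo_tool(commands=[[[0,1.5,0,0,0,0,0.53],[0,1.5,0,0,0,0,0.53],[0,1.35,0,0,0,0,0.53],[0,0,0,0,0,0,0.53],[0,0,0,0,0,0,0.2],[0,0,0,0,0,0,0.2],[0,0,0,0,0,0,0.2],[0,0,0,0,0,0,0.2]]], force=40)

```text
t: 3.12
tcp_pos: [0.3913, 0.186, 0.0024]
tool_rot: [-1.461, 0.681, -0.682]
force: [-0.5, 1.0, 0.1]
gripper_width: 0.0291
```

```bash
python3 - <<'E'
from h import *
p,d=env.capture("side"); cv2.imwrite("pics/side3.png",p[...,::-1])
plan((.391,.186),.003,40)
b=p[...,::-1]; u,v=222,170
b=cv2.resize(b[v-30:v+30,u-35:u+35],None,fx=9,fy=9,interpolation=cv2.INTER_CUBIC); cv2.imwrite("pics/s3b.png",b)
E
```

```text
t 3.17 pos [0.3912 0.186  0.0023] tool y [ 0.  0. -1.] jaw heading 40.0 w 0.0287 F [ 0.2 -0.  -0.1] j6 -0.53
turn about tool y -0.0 deg (alt 180.0)
main shift cm [-0.01 -0.07 -0.02]
alt shift cm [ 0.01 -0.07  0.02]
tilt fix rotvec (deg, tool) [-0.02  0.    0.01]
```

View pics/s3b.png

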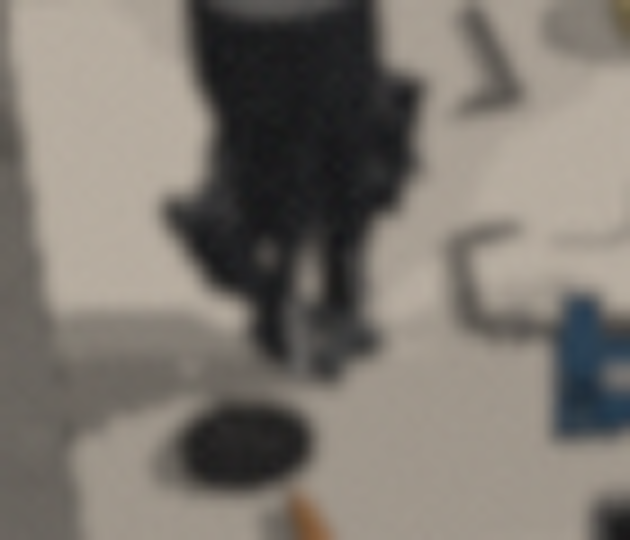

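Request:
servo_tool(commands=[[[0,-3,0,0,0,0,0.2],[0,-5,0,0,9,0,0.2],[0,-5,0,0,9,0,0.2],[0,-2.7,0,0,9,0,0.2],[0,0,0,0,9,0,0.2],[0,0,0,0,9,0,0.2],[0,0,0,0,9,0,0.2],[0,0,0,0,0,0,0.2]]], force=40)

```text
t: 4.18
tcp_pos: [0.391, 0.186, 0.1592]
tool_rot: [-1.084, 1.386, -1.386]
force: [-0.3, -0.6, -0.3]
gripper_width: 0.0288
```

```bash
python3 - <<'E'
from h import *
plan((.4945,-.0675),.13,-13.9)
E
```

```text
t 4.17 pos [0.391  0.186  0.1592] tool y [-0. -0. -1.] jaw heading -14.0 w 0.0288 F [-0.3 -0.6 -0.3] j6 0.41
turn about tool y -0.1 deg (alt 179.9)
main shift cm [22.12  2.92 16.14]
alt shift cm [-22.12   2.92 -16.14]
tilt fix rotvec (deg, tool) [ 0. -0.  0.]
```

Request:
servo_tool(commands=[[[4.42,0.58,3.23,0,0,0,0.2],[4.42,0.58,3.23,0,0,0,0.2],[4.42,0.58,3.23,0,0,0,0.2],[4.42,0.58,3.23,0,0,0,0.2],[4.42,0.58,3.23,0,0,0,0.2],[0,0,0,0,0,0,0.2],[0,0,0,0,0,0,0.2]]])

```text
t: 5.05
tcp_pos: [0.4936, -0.0672, 0.1298]
tool_rot: [-1.084, 1.388, -1.385]
force: [-0.9, -0.1, 0.1]
gripper_width: 0.0286
```

```bash
python3 - <<'E'
from h import *
for n,(u,v) in (("side",(265,195)),("top",(270,190))):
    p,d=env.capture(n); cv2.imwrite(f"pics/{n}4.png",p[...,::-1]); np.save(f"pics/{n}4.npy",d)
    b=p[...,::-1]; b=cv2.resize(b[v-38:v+38,u-38:u+38],None,fx=7.5,fy=7.5,interpolation=cv2.INTER_CUBIC); cv2.imwrite(f"pics/{n}4b.png",b)
plan((.4945,-.0675),.13,-13.9)
E
```

```text
t 5.15 pos [ 0.4937 -0.0663  0.1301] tool y [-0.001  0.    -1.   ] jaw heading -13.9 w 0.0287 F [-0.7  0.4  0.6] j6 -0.13
turn about tool y 0.0 deg (alt -180.0)
main shift cm [0.09 0.01 0.11]
alt shift cm [-0.09  0.01 -0.11]
tilt fix rotvec (deg, tool) [ 0.04 -0.   -0.02]
```

View pics/side4b.png

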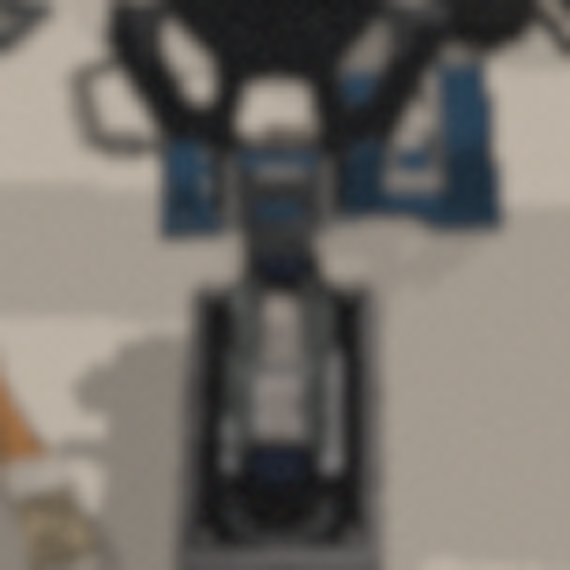

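View pics/top4b.png

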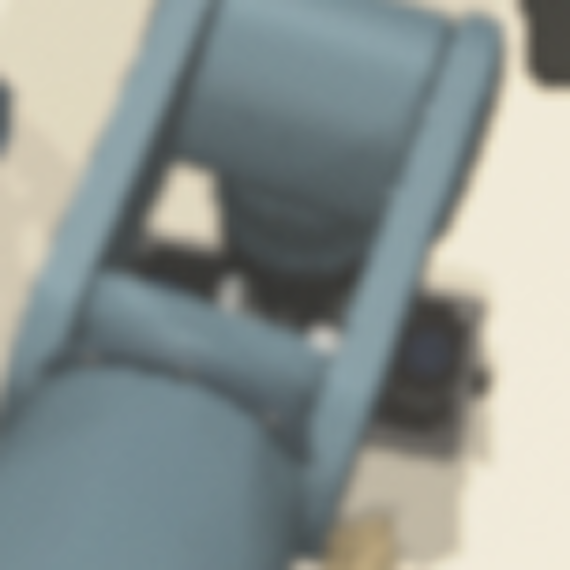

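```bash
python3 - <<'E'
from ov import *
S=cv2.imread("pics/side4.png")
a=box("side",S,(265,185),26,11,(.4937,-.0665),76.1,.1275,.012)
b=box("side",S,(265,205),26,11,(.4945,-.0675),76.1,.029,.047,.059,.039)
b=box("side",S,(265,205),26,11,(.4945,-.0675),76.1,.0,.029,.184,.084)
cv2.imwrite("pics/ov4.png",np.hstack([a,b])[:, :])
E
```

```text
(no output)
```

View pics/ov4.png

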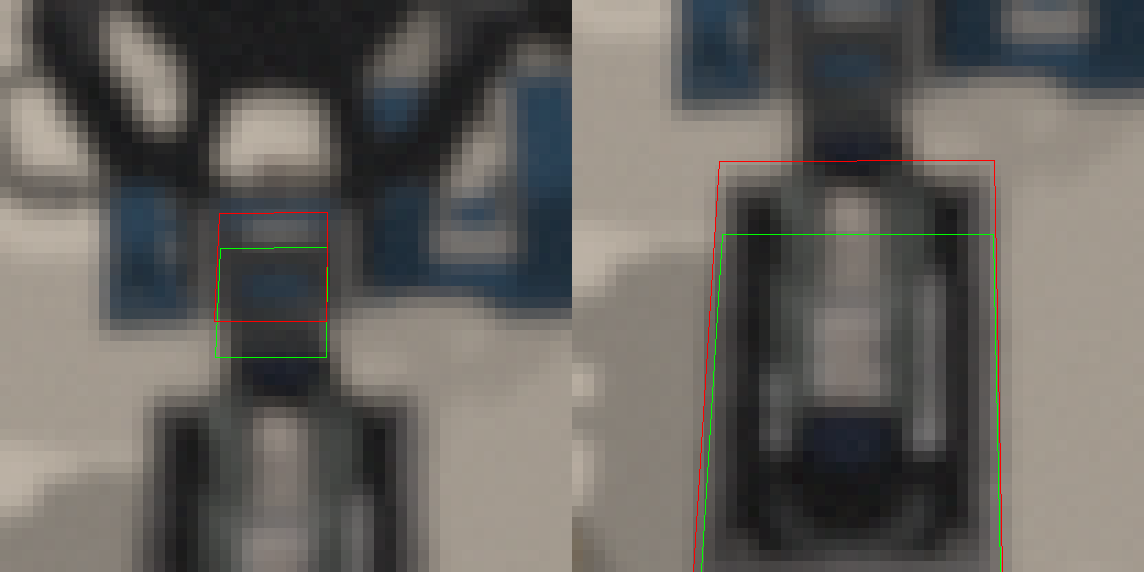

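Request:
servo_tool(commands=[[[0.09,1.6,0.1,0,0,0,0.2],[0,1.6,0,0,0,0,0.2],[0,1.5,0,0,0,0,0.2],[0,0,0,0,0,0,0.2],[0,0,0,0,0,0,0.2]]])

```text
t: 5.78
tcp_pos: [0.4951, -0.0687, 0.0832]
tool_rot: [-1.083, 1.387, -1.387]
force: [0.3, -0.0, -0.5]
gripper_width: 0.0286
```

```bash
python3 - <<'E'
from ov import *
p,d=env.capture("side"); S=p[...,::-1].copy(); cv2.imwrite("pics/side5.png",S); np.save("pics/side5.npy",d)
plan((.4945,-.0675),.082,-13.9)
t=env.sense()['tcp_pos']
a=box("side",S,(266,200),26,14,t[:2],76.1,t[2]-.0023,.012)
b=cv2.resize(S[174:226,240:292],None,fx=14,fy=14,interpolation=cv2.INTER_CUBIC)
cv2.imwrite("pics/ov5.png",a);cv2.imwrite("pics/s5.png",b)
E
```

```text
t 5.83 pos [ 0.4954 -0.0688  0.0835] tool y [ 0.001 -0.    -1.   ] jaw heading -14.0 w 0.0290 F [ 1.2  0.1 -0.3] j6 -0.13
turn about tool y -0.1 deg (alt 179.9)
main shift cm [-0.11  0.15 -0.11]
alt shift cm [0.11 0.15 0.11]
tilt fix rotvec (deg, tool) [-0.04 -0.    0.01]
```

View pics/ov5.png

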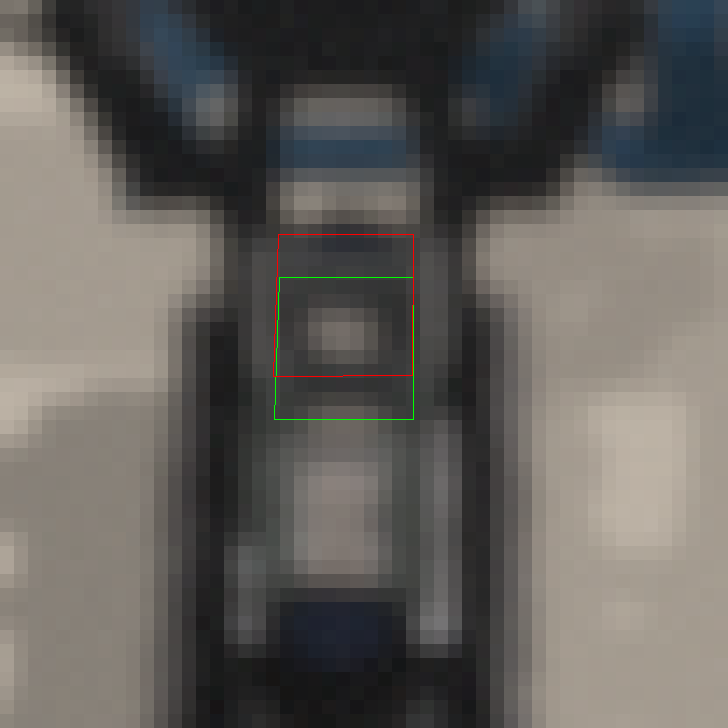

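View pics/s5.png

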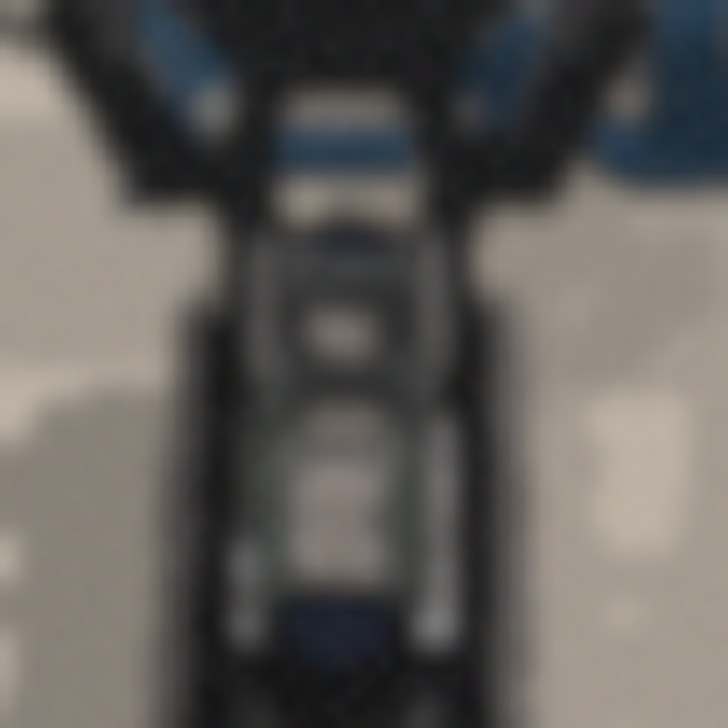

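Request:
servo_tool(commands=[[[-0.05,0.4,-0.07,0,0,0,0.2],[0,0.4,0,0,0,0,0.2],[0,0.4,0,0,0,0,0.2],[0,0,0,0,0,0,0.2]]])

```text
t: 6.32
tcp_pos: [0.4941, -0.0679, 0.0708]
tool_rot: [-1.084, 1.388, -1.387]
force: [-0.8, 0.3, -0.8]
gripper_width: 0.0285
```

```bash
python3 - <<'E'
from h import *
plan((.4945,-.0680),.06,-13.9); print(env.sense()['ft_torque'])
E
```

```text
t 6.33 pos [ 0.4941 -0.0679  0.0708] tool y [-0.001  0.    -1.   ] jaw heading -14.0 w 0.0285 F [-0.8  0.3 -0.8] j6 -0.13
turn about tool y -0.1 deg (alt 179.9)
main shift cm [0.   1.08 0.05]
alt shift cm [-0.    1.08 -0.04]
tilt fix rotvec (deg, tool) [ 0.05  0.   -0.01]
[-0.00016327 -0.01858902  0.00977217]
```

Request:
servo_tool(commands=[[[0,0.4,0,0,0,0,0.2],[0,0.4,0,0,0,0,0.2],[0,0.4,0,0,0,0,0.2],[0,0,0,0,0,0,0.2]]])

```text
t: 6.82
tcp_pos: [0.4938, -0.0678, 0.0584]
tool_rot: [-1.084, 1.389, -1.386]
force: [-2.2, 1.4, -3.8]
gripper_width: 0.0287
```

```bash
python3 - <<'E'
from h import *
plan((.4945,-.0680),.06,-13.9); print(env.sense()['ft_torque'])
E
```

```text
t 6.83 pos [ 0.4938 -0.0678  0.0584] tool y [-0.001  0.001 -1.   ] jaw heading -14.0 w 0.0287 F [-2.2  1.4 -3.8] j6 -0.13
turn about tool y -0.1 deg (alt 179.9)
main shift cm [ 0.01 -0.16  0.08]
alt shift cm [-0.01 -0.16 -0.08]
tilt fix rotvec (deg, tool) [ 0.09  0.   -0.01]
[0.12453874 0.42670772 0.00623531]
```

Request:
servo_tool(commands=[[[0,0.5,-0.05,0,0,0,0.2],[0,0.5,0,0,0,0,0.2],[0,0.5,0,0,0,0,0.2],[0,0.5,0,0,0,0,0.2],[0,0,0,0,0,0,0.2]]])

```text
t: 7.45
tcp_pos: [0.4938, -0.0678, 0.0386]
tool_rot: [-1.083, 1.388, -1.387]
force: [-2.0, 0.9, -3.1]
gripper_width: 0.0288
```

```bash
python3 - <<'E'
from h import *
plan((.4945,-.0680),.0355,-13.9); print(env.sense()['ft_torque'])
E
```

```text
t 7.45 pos [ 0.4938 -0.0678  0.0386] tool y [-0.  0. -1.] jaw heading -14.0 w 0.0288 F [-2.   0.9 -3.1] j6 -0.13
turn about tool y -0.1 deg (alt 179.9)
main shift cm [0.01 0.31 0.08]
alt shift cm [-0.01  0.31 -0.08]
tilt fix rotvec (deg, tool) [ 0.02  0.   -0.01]
[0.21799029 0.30604396 0.03035926]
```

Request:
servo_tool(commands=[[[0,0.15,0,0,0,0,0.2],[0,0.12,0,0,0,0,0.2],[0,0,0,0,0,0,0.2]]])

```text
t: 7.82
tcp_pos: [0.4938, -0.0678, 0.0364]
tool_rot: [-1.083, 1.387, -1.387]
force: [-4.2, 2.0, -0.1]
gripper_width: 0.0286
```

```bash
python3 - <<'E'
from h import *
plan((.4945,-.0680),.0355,-13.9); print(env.sense()['ft_torque'])
E
```

```text
t 7.83 pos [ 0.4938 -0.0678  0.0364] tool y [-0.  0. -1.] jaw heading -14.0 w 0.0286 F [-4.2  2.  -0.1] j6 -0.13
turn about tool y -0.1 deg (alt 179.9)
main shift cm [0.   0.09 0.07]
alt shift cm [-0.    0.09 -0.07]
tilt fix rotvec (deg, tool) [ 0.01 -0.   -0.  ]
[0.38130913 0.56359557 0.06561097]
```

Request:
servo_tool(commands=[[[0,0,0,0,0,0,0.48],[0,0,0,0,0,0,0.48],[0,-3,0,0,0,0,0.48],[0,-5,0,0,0,0,0.48],[0,-5,0,0,0,0,0.48],[0,-1,0,0,0,0,0.48]]])

```text
t: 8.57
tcp_pos: [0.4968, -0.069, 0.1809]
tool_rot: [-1.078, 1.38, -1.393]
force: [-0.3, 0.4, -1.1]
gripper_width: 0.0411
```

```bash
python3 - <<'E'
from h import *
p,d=env.capture("side"); S=p[...,::-1].copy(); cv2.imwrite("pics/side6.png",S); np.save("pics/side6.npy",d)
cv2.imwrite("pics/s6.png",cv2.resize(S[174:236,235:297],None,fx=10,fy=10,interpolation=cv2.INTER_CUBIC))
plan((.5258,-.3695),.08,35)
E
```

```text
t 8.62 pos [ 0.4962 -0.0688  0.1801] tool y [ 0.007 -0.003 -1.   ] jaw heading -14.0 w 0.0409 F [ 1.5 -0.3  0.5] j6 -0.13
turn about tool y -49.0 deg (alt 131.0)
main shift cm [ 26.32   9.93 -14.89]
alt shift cm [-26.34  10.09  14.75]
tilt fix rotvec (deg, tool) [-0.4  -0.    0.06]
```

View pics/s6.png

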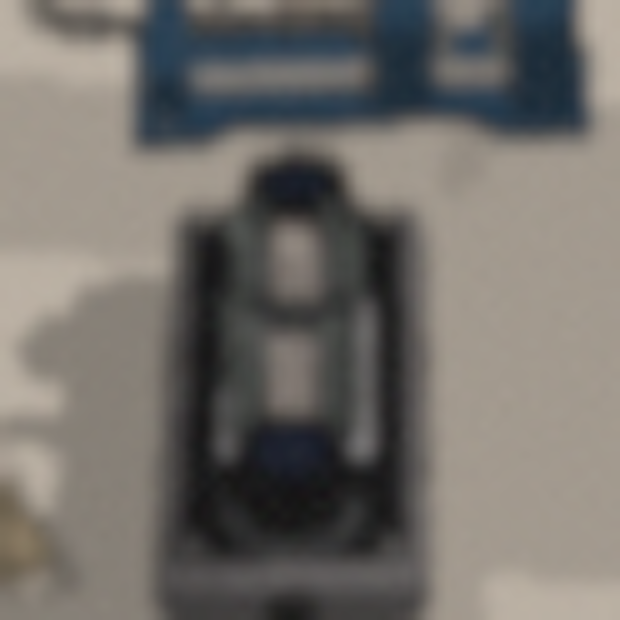

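Request:
servo_tool(commands=[[[0,0,0,0,-9.7,0,0.53],[0,0,0,0,-9.7,0,0.53],[0,0,0,0,-9.7,0,0.53],[0,0,0,0,-9.7,0,0.53],[0,0,0,0,-9.7,0,0.53],[5.26,0,-2.98,0,0,0,0.53],[5.26,0,-2.98,0,0,0,0.53],[5.26,0,-2.98,0,0,0,0.53],[5.26,0,-2.98,0,0,0,0.53],[5.26,0,-2.98,0,0,0,0.53]]])

```text
t: 9.88
tcp_pos: [0.5192, -0.3706, 0.1743]
tool_rot: [-1.434, 0.758, -0.754]
force: [0.6, -0.8, 0.6]
gripper_width: 0.0453
```

Request:
servo_tool(commands=[[[0,5,0,0,0,0,0.53],[0,5,0,0,0,0,0.53],[0,3,0,0,0,0,0.53],[0,0,0,0,0,0,0.53],[0,0,0,0,0,0,0.53]]])

```text
t: 10.5
tcp_pos: [0.5203, -0.3694, 0.047]
tool_rot: [-1.436, 0.755, -0.756]
force: [-0.2, -0.5, 0.4]
gripper_width: 0.0452
```

```bash
python3 - <<'E'
from ov import *
p,d=env.capture("side"); S=p[...,::-1].copy(); cv2.imwrite("pics/side7.png",S)
plan((.5256,-.369),.003,34.5)
cv2.imwrite("pics/s7.png",cv2.resize(S[260:320,270:340],None,fx=9,fy=9,interpolation=cv2.INTER_CUBIC))
E
```

```text
t 10.55 pos [ 0.5207 -0.3699  0.0479] tool y [ 0.002 -0.002 -1.   ] jaw heading 34.5 w 0.0455 F [ 0.   0.4 -0.1] j6 -1.40
turn about tool y -0.0 deg (alt 180.0)
main shift cm [0.19 4.49 0.45]
alt shift cm [-0.22  4.49 -0.45]
tilt fix rotvec (deg, tool) [-0.02  0.    0.14]
```

View pics/s7.png

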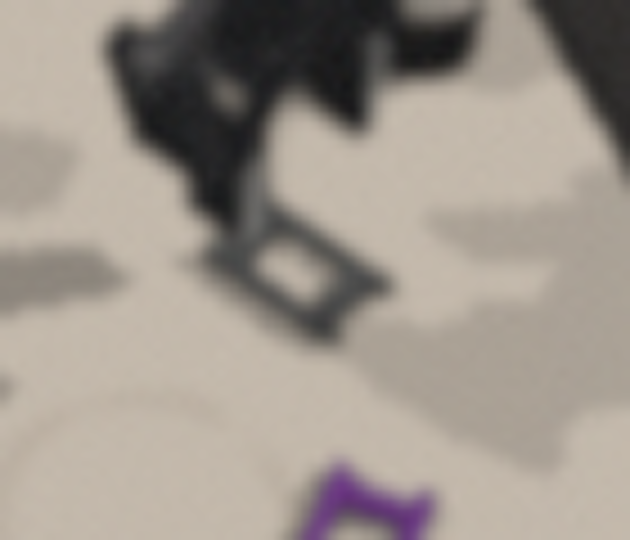

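Request:
servo_tool(commands=[[[0.2,1.5,0.45,0,0,0,0.53],[0,1.5,0,0,0,0,0.53],[0,1.55,0,0,0,0,0.53],[0,0,0,0,0,0,0.53],[0,0,0,0,0,0,0.2],[0,0,0,0,0,0,0.2],[0,0,0,0,0,0,0.2],[0,0,0,0,0,0,0.2]]], force=40)

```text
t: 11.55
tcp_pos: [0.5247, -0.3682, 0.0011]
tool_rot: [-1.435, 0.756, -0.756]
force: [0.3, -0.4, 0.8]
gripper_width: 0.0284
```

```bash
python3 - <<'E'
from ov import *
p,d=env.capture("side"); S=p[...,::-1].copy(); cv2.imwrite("pics/side8.png",S)
plan(None)
cv2.imwrite("pics/s8.png",cv2.resize(S[260:320,270:340],None,fx=9,fy=9,interpolation=cv2.INTER_CUBIC))
E
```

```text
t 11.60 pos [ 0.5248 -0.3682  0.0011] tool y [ 0. -0. -1.] jaw heading 34.5 w 0.0283 F [-0.2 -0.2 -1.1] j6 -1.40
```

View pics/s8.png

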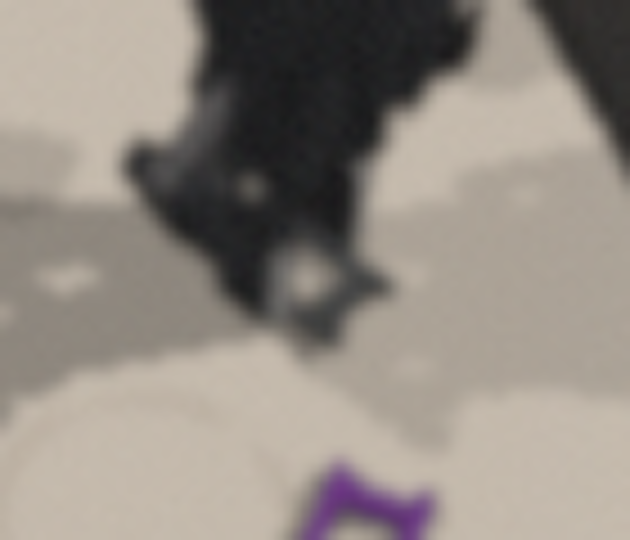

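Request:
servo_tool(commands=[[[0,-3,0,0,0,0,0.2],[0,-5,0,0,9.7,0,0.2],[0,-5,0,0,9.7,0,0.2],[0,-2.9,0,0,9.7,0,0.2],[0,0,0,0,9.7,0,0.2],[0,0,0,0,9.7,0,0.2],[0,0,0,0,0,0,0.2],[0,0,0,0,0,0,0.2]]])

```text
t: 12.6
tcp_pos: [0.5247, -0.3681, 0.1598]
tool_rot: [-1.085, 1.385, -1.385]
force: [-0.9, 0.2, -0.4]
gripper_width: 0.0281
```

```bash
python3 - <<'E'
from ov import *
plan((.4935,-.0677),.13,-14)
E
```

```text
t 12.60 pos [ 0.5247 -0.3681  0.1598] tool y [-0.  0. -1.] jaw heading -13.8 w 0.0281 F [-0.9  0.2 -0.4] j6 -0.55
turn about tool y 0.2 deg (alt -179.8)
main shift cm [-28.39   2.99 -10.29]
alt shift cm [28.39  2.98 10.29]
tilt fix rotvec (deg, tool) [ 0.01 -0.   -0.01]
```

Request:
servo_tool(commands=[[[-5.68,0.6,-2.06,0,0.2,0,0.2],[-5.68,0.6,-2.06,0,0,0,0.2],[-5.68,0.6,-2.06,0,0,0,0.2],[-5.68,0.6,-2.06,0,0,0,0.2],[-5.68,0.6,-2.06,0,0,0,0.2],[0,2,0,0,0,0,0.2],[0,2,0,0,0,0,0.2],[0,0,0,0,0,0,0.2],[0,0,0,0,0,0,0.2]]])

```text
t: 13.72
tcp_pos: [0.495, -0.0679, 0.0906]
tool_rot: [-1.081, 1.389, -1.39]
force: [0.0, 0.4, -0.2]
gripper_width: 0.0283
```

```bash
python3 - <<'E'
from ov import *
p,d=env.capture("side"); S=p[...,::-1].copy(); cv2.imwrite("pics/side9.png",S)
plan((.4936,-.0677),.07,-14)
t=env.sense()['tcp_pos']
a=box("side",S,(266,200),22,14,t[:2],76.1,t[2]-.0011,.006)
b=cv2.resize(S[178:222,244:288],None,fx=14,fy=14,interpolation=cv2.INTER_CUBIC)
cv2.imwrite("pics/ov9.png",np.hstack([a,b])[:, :])
E
```

```text
t 13.78 pos [ 0.4952 -0.068   0.0909] tool y [ 0.001 -0.001 -1.   ] jaw heading -14.2 w 0.0287 F [-0.2  0.   0.1] j6 -0.13
turn about tool y -0.2 deg (alt 179.8)
main shift cm [ 0.01  2.09 -0.17]
alt shift cm [-0.01  2.09  0.16]
tilt fix rotvec (deg, tool) [-0.08  0.    0.01]
```

View pics/ov9.png

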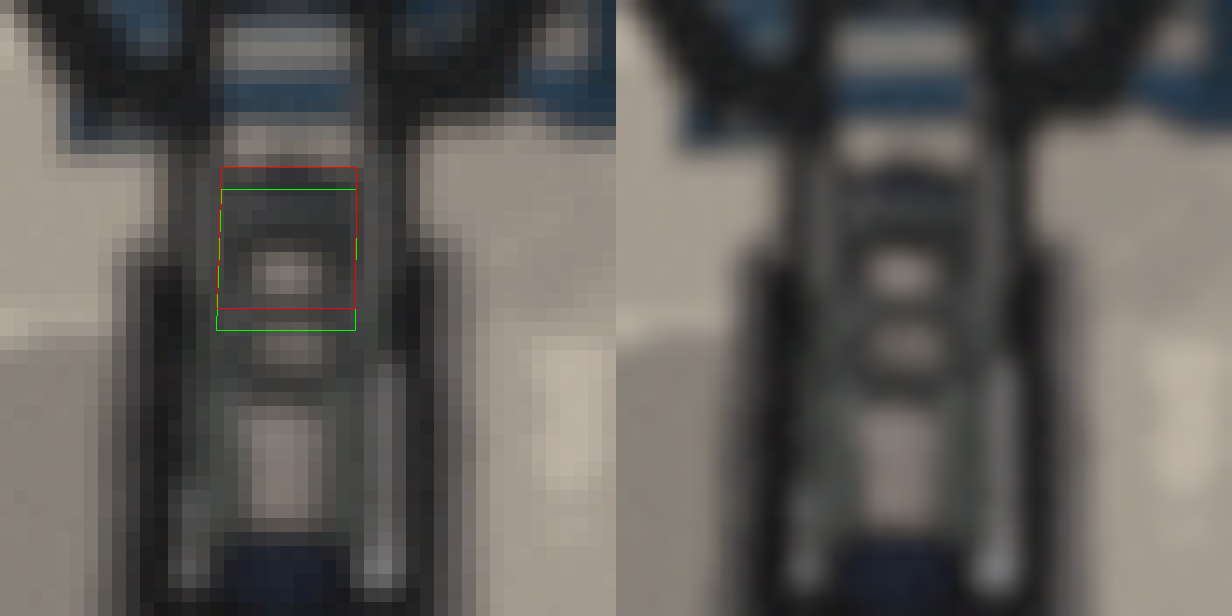

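Request:
servo_tool(commands=[[[0,0.7,-0.15,0,0,0,0.2],[0,0.7,0,0,0,0,0.2],[0,0.6,0,0,0,0,0.2],[0,0,0,0,0,0,0.2]]])

```text
t: 14.28
tcp_pos: [0.4935, -0.0664, 0.0699]
tool_rot: [-1.079, 1.39, -1.389]
force: [1.3, 4.4, 2.9]
gripper_width: 0.0283
```

```bash
python3 - <<'E'
from ov import *
plan((.4936,-.0677),.06,-14); print(env.sense()['ft_torque'])
E
```

```text
t 14.28 pos [ 0.4935 -0.0664  0.0699] tool y [ 0.001  0.002 -1.   ] jaw heading -14.3 w 0.0283 F [1.3 4.4 2.9] j6 -0.13
turn about tool y -0.3 deg (alt 179.7)
main shift cm [0.13 0.99 0.04]
alt shift cm [-0.13  0.99 -0.04]
tilt fix rotvec (deg, tool) [-0.02 -0.   -0.1 ]
[ 0.77524283 -0.22564045  0.032605  ]
```

Request:
servo_tool(commands=[[[-0.15,0,0,0,-0.3,0,0.2],[0,0,0,0,0,0,0.2]]])

```text
t: 14.52
tcp_pos: [0.4932, -0.0657, 0.0697]
tool_rot: [-1.085, 1.386, -1.386]
force: [-0.6, -0.4, -0.4]
gripper_width: 0.0284
```

```bash
python3 - <<'E'
from ov import *
plan((.4936,-.0677),.06,-14); print(env.sense()['ft_torque'])
E
```

```text
t 14.53 pos [ 0.4932 -0.0657  0.0697] tool y [-0.001 -0.    -1.   ] jaw heading -13.9 w 0.0284 F [-0.6 -0.4 -0.4] j6 -0.13
turn about tool y 0.1 deg (alt -179.9)
main shift cm [0.18 0.97 0.08]
alt shift cm [-0.18  0.97 -0.08]
tilt fix rotvec (deg, tool) [0.03 0.   0.01]
[ 0.09116441 -0.05089941  0.03898191]
```

Free again; shift a little more and go down.

Request:
servo_tool(commands=[[[-0.08,0.3,0,0,0,0,0.2],[0,0.3,0,0,0,0,0.2],[0,0.3,0,0,0,0,0.2],[0,0,0,0,0,0,0.2]]])

```text
t: 15.02
tcp_pos: [0.4934, -0.0646, 0.0605]
tool_rot: [-1.084, 1.387, -1.385]
force: [1.0, 2.6, -0.9]
gripper_width: 0.0288
```

```bash
python3 - <<'E'
from ov import *
plan((.4936,-.0657),.0465,-14); print(env.sense()['ft_torque'])
E
```

```text
t 15.03 pos [ 0.4934 -0.0646  0.0605] tool y [-0.001  0.001 -1.   ] jaw heading -13.9 w 0.0288 F [ 1.   2.6 -0.9] j6 -0.13
turn about tool y 0.1 deg (alt -179.9)
main shift cm [0.1  1.4  0.04]
alt shift cm [-0.1   1.4  -0.04]
tilt fix rotvec (deg, tool) [ 0.04  0.   -0.03]
[ 0.52067797 -0.24789771 -0.01666284]
```

Request:
servo_tool(commands=[[[-0.05,0.4,0,0,0,0,0.2],[0,0.4,0,0,0,0,0.2],[0,0.4,0,0,0,0,0.2],[0,0.12,0,0,0,0,0.2],[0,0,0,0,0,0,0.2]]])

```text
t: 15.65
tcp_pos: [0.4936, -0.0646, 0.0476]
tool_rot: [-1.085, 1.386, -1.386]
force: [-0.4, -0.8, 0.4]
gripper_width: 0.0284
```

```bash
python3 - <<'E'
from ov import *
plan((.4936,-.0657),.0465,-14); print(env.sense()['ft_torque'])
E
```

```text
t 15.65 pos [ 0.4936 -0.0646  0.0476] tool y [-0. -0. -1.] jaw heading -13.9 w 0.0284 F [-0.4 -0.8  0.4] j6 -0.13
turn about tool y 0.1 deg (alt -179.9)
main shift cm [0.11 0.11 0.03]
alt shift cm [-0.11  0.11 -0.03]
tilt fix rotvec (deg, tool) [0.02 0.   0.01]
[ 0.00973283  0.00593943 -0.00307056]
```

Request:
servo_tool(commands=[[[0,0.1,0,0,0,0,0.2],[0,0,0,0,0,0,0.2],[0,0,0,0,0,0,0.48],[0,0,0,0,0,0,0.48],[0,-1.5,0,0,0,0,0.48],[0,-5,0,0,0,0,0.48],[0,-5,0,0,0,0,0.48],[0,-3,0,0,0,0,0.48],[0,0,0,0,0,0,0.48]]])

```text
t: 16.77
tcp_pos: [0.4958, -0.0652, 0.1958]
tool_rot: [-1.08, 1.38, -1.391]
force: [0.1, -0.5, -0.1]
gripper_width: 0.041
```

```bash
python3 - <<'E'
from h import *
p,d=env.capture("side"); S=p[...,::-1].copy(); cv2.imwrite("pics/side10.png",S); np.save("pics/side10.npy",d)
cv2.imwrite("pics/s10.png",cv2.resize(S[174:236,235:297],None,fx=10,fy=10,interpolation=cv2.INTER_CUBIC))
plan((.5616,.245),.08,-8)
E
```

```text
t 16.82 pos [ 0.4945 -0.0647  0.1936] tool y [ 0.003 -0.001 -1.   ] jaw heading -13.9 w 0.0410 F [-0.7 -0.  -0.7] j6 -0.13
turn about tool y -5.9 deg (alt 174.1)
main shift cm [-31.61  11.36   2.29]
alt shift cm [31.6  11.37 -2.37]
tilt fix rotvec (deg, tool) [-0.2  -0.    0.03]
```

View pics/s10.png

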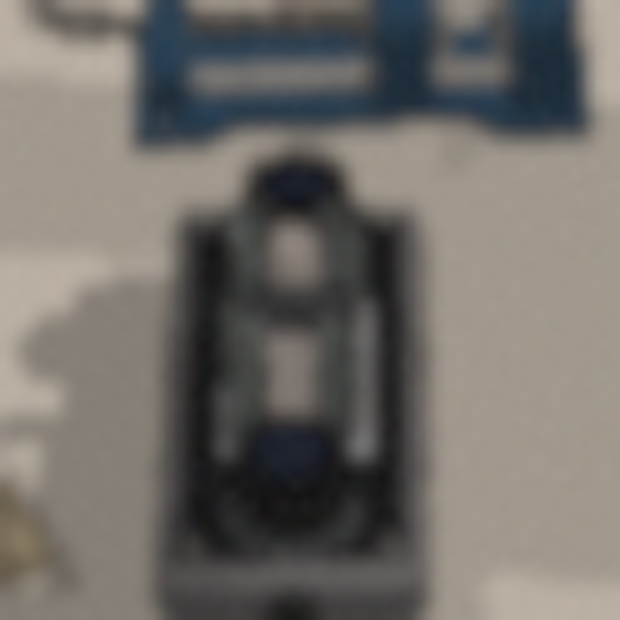

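```bash
python3 - <<'E'
from ov import *
T=cv2.imread("pics/top0.png");S=cv2.imread("pics/side0.png")
print(onz('top',[[190,155]],.05))
o=[]
for a in(80,83): o.append(np.vstack([box("top",T,(187,184),13,12,(.5616,.245),a,0,.007),box("side",S,(263,162),13,12,(.5616,.245),a,0,.007)]))
cv2.imwrite("pics/ovr.png",np.hstack(o))
X=cloud('top',np.load('pics/top0.npy'))
m=(X[...,2]>.03)&(X[...,2]<.3)&(abs(X[...,0]-.62)<.1)&(abs(X[...,1]-.235)<.06); Q=X[m]; print(len(Q),Q.min(0),Q.max(0),Q.mean(0))
m=(X[...,2]>.02)&(X[...,2]<.3)&(X[...,0]>.45)&(X[...,0]<.64)&(X[...,1]>.09)&(X[...,1]<.2); Q=X[m]; print(len(Q),Q.min(0),Q.max(0))
E
```

```text
[[0.66102295 0.22707796 0.05      ]]
251 [0.64260886 0.20198414 0.03000503] [0.71995768 0.29477391 0.12674438] [0.67723159 0.23626294 0.05606652]
471 [0.45669409 0.09007804 0.02008884] [0.63934756 0.16005686 0.06319537]
```

View pics/ovr.png

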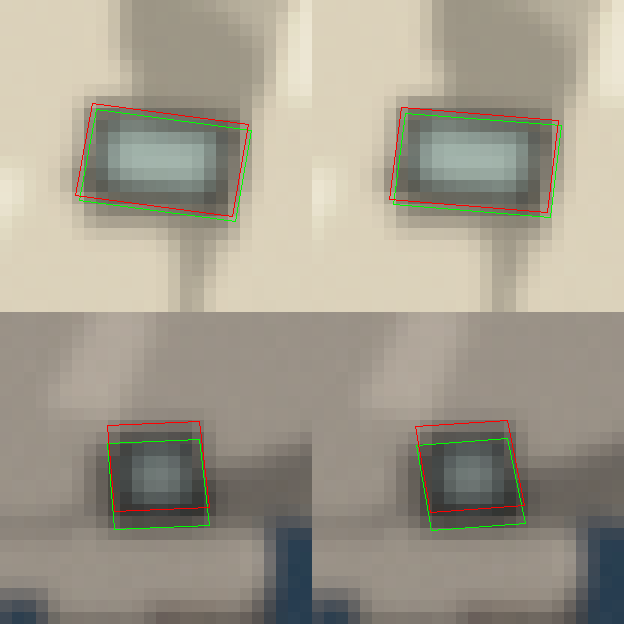

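Request:
servo_tool(commands=[[[0,0,0,0,-6,0,0.53],[-5.27,0,0.38,0,0,0,0.53],[-5.27,0,0.38,0,0,0,0.53],[-5.27,0,0.38,0,0,0,0.53],[-5.27,0,0.38,0,0,0,0.53],[-5.27,0,0.38,0,0,0,0.53],[-5.27,0,0.38,0,0,0,0.53],[0,5,0,0,0,0,0.53],[0,5,0,0,0,0,0.53],[0,0,0,0,0,0,0.53]]])

```text
t: 18.08
tcp_pos: [0.555, 0.2446, 0.0859]
tool_rot: [-1.152, 1.318, -1.307]
force: [-0.7, 0.4, -0.1]
gripper_width: 0.0451
```

```bash
python3 - <<'E'
from ov import *
for n in("top","side"):
    p,d=env.capture(n); cv2.imwrite(f"pics/{n}11.png",p[...,::-1]); np.save(f"pics/{n}11.npy",d)
plan((.5613,.2455),.003,-8)
S=cv2.imread("pics/side11.png"); T=cv2.imread("pics/top11.png")
cv2.imwrite("pics/s11.png",np.hstack([cv2.resize(S[125:180,235:290],(550,550),interpolation=cv2.INTER_CUBIC)]))
cv2.imwrite("pics/t11.png",cv2.resize(T[180:216,250:300],None,fx=15,fy=15,interpolation=cv2.INTER_CUBIC))
E
```

```text
t 18.18 pos [0.5598 0.2454 0.0919] tool y [-0.001 -0.    -1.   ] jaw heading -7.9 w 0.0455 F [0.4 1.1 0.8] j6 0.36
turn about tool y 0.1 deg (alt -179.9)
main shift cm [-0.03  8.88  0.16]
alt shift cm [ 0.03  8.89 -0.14]
tilt fix rotvec (deg, tool) [ 0.07 -0.    0.03]
```

View pics/s11.png

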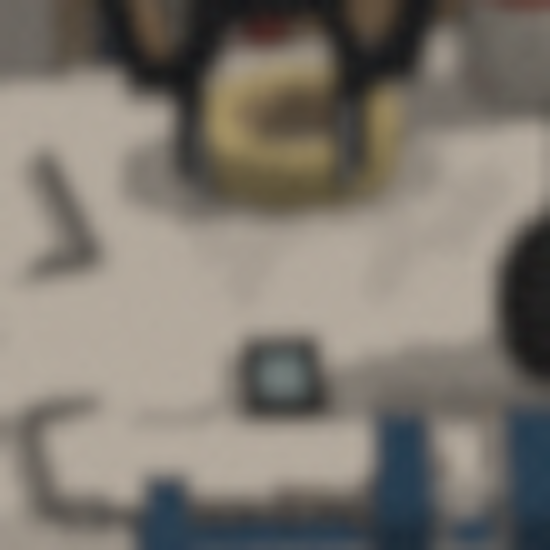

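View pics/t11.png

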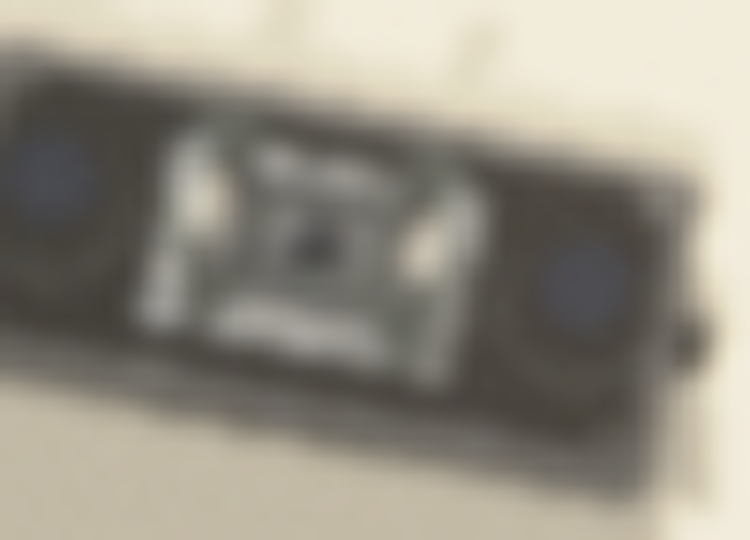

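Request:
servo_tool(commands=[[[0,4,0.13,0,0,0,0.53],[0,3,0,0,0,0,0.53],[0,1.5,0,0,0,0,0.53],[0,0.35,0,0,0,0,0.53],[0,0,0,0,0,0,0.53],[0,0,0,0,0,0,0.2],[0,0,0,0,0,0,0.2],[0,0,0,0,0,0,0.2],[0,0,0,0,0,0,0.2]]], force=30)

```text
t: 19.3
tcp_pos: [0.5625, 0.2456, 0.005]
tool_rot: [-1.138, 1.309, -1.311]
force: [-2.2, -1.0, 6.4]
gripper_width: 0.0285
```

```bash
python3 - <<'E'
from ov import *
p,d=env.capture("side"); S=p[...,::-1].copy(); cv2.imwrite("pics/side12.png",S)
plan((.5613,.2455),.003,-8)
cv2.imwrite("pics/s12.png",np.hstack([cv2.resize(S[125:180,235:290],(550,550),interpolation=cv2.INTER_CUBIC)]))
E
```

```text
t 19.35 pos [0.5625 0.2457 0.005 ] tool y [ 0.002  0.    -1.   ] jaw heading -7.9 w 0.0278 F [-1.6  0.9  6.4] j6 0.36
turn about tool y 0.1 deg (alt -179.9)
main shift cm [ 0.03  0.2  -0.12]
alt shift cm [-0.03  0.2   0.11]
tilt fix rotvec (deg, tool) [-0.14 -0.   -0.05]
```

View pics/s12.png

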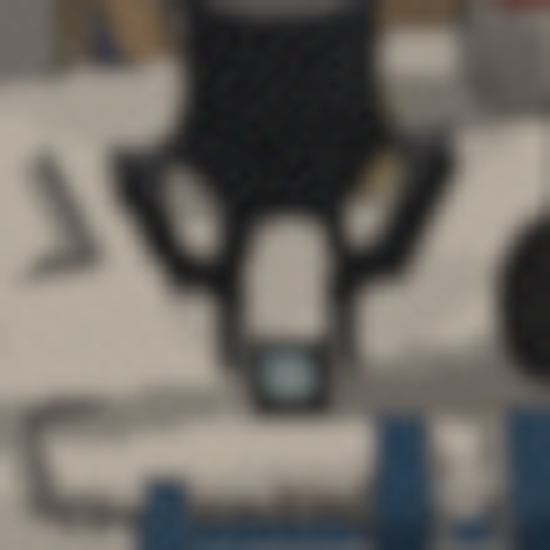

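Request:
servo_tool(commands=[[[0,-1,0,0,0,0,0.2],[0,-2,0,0,0,0,0.2],[0,-2,0,0,0,0,0.2],[0,0,0,0,0,0,0.2],[0,0,0,0,0,0,0.2]]])

```text
t: 19.98
tcp_pos: [0.5612, 0.2453, 0.0534]
tool_rot: [-1.14, 1.31, -1.311]
force: [-0.1, -0.0, 0.3]
gripper_width: 0.028
```

```bash
python3 - <<'E'
from ov import *
p,d=env.capture("side"); S=p[...,::-1].copy(); cv2.imwrite("pics/side13.png",S)
plan(None)
t=env.sense()['tcp_pos']; u,v=proj('side',[t])[0].astype(int)
a=box("side",S,(u,v),20,15,t[:2],82,t[2]-.004,.007)
cv2.imwrite("pics/s13.png",np.hstack([a,cv2.resize(S[v-20:v+20,u-20:u+20],(600,600),interpolation=cv2.INTER_CUBIC)])[:, :])
E
```

```text
t 20.02 pos [0.5608 0.2452 0.0529] tool y [-0.001 -0.    -1.   ] jaw heading -7.9 w 0.0280 F [-0.  -0.7 -0.2] j6 0.36
```

View pics/s13.png

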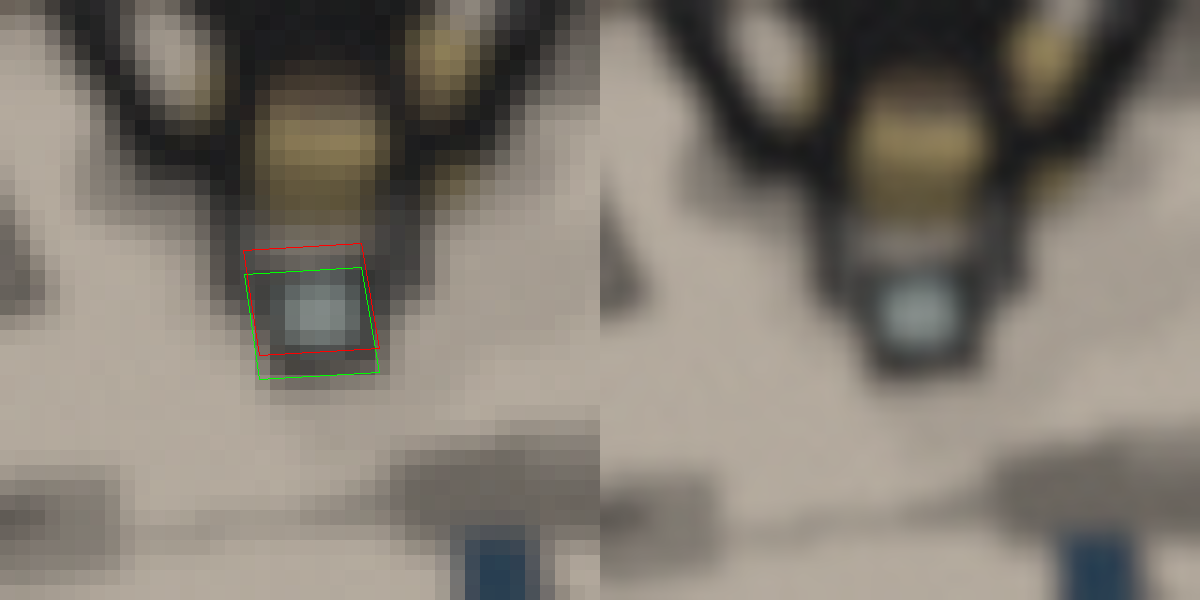

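Request:
servo_tool(commands=[[[0,-5.5,0,0,0,0,0.2],[0,-5.5,0,0,6,0,0.2],[0,0,0,0,0,0,0.2],[0,0,0,0,0,0,0.2]]])

```text
t: 20.52
tcp_pos: [0.5606, 0.2452, 0.1623]
tool_rot: [-1.086, 1.387, -1.385]
force: [-0.4, 0.7, -0.6]
gripper_width: 0.0277
```

```bash
python3 - <<'E'
from ov import *
plan((.4935,-.0665),.11,-14)
E
```

```text
t 20.52 pos [0.5606 0.2452 0.1623] tool y [-0.002 -0.    -1.   ] jaw heading -13.9 w 0.0277 F [-0.4  0.7 -0.6] j6 0.46
turn about tool y 0.1 deg (alt -179.9)
main shift cm [31.86  5.25  1.04]
alt shift cm [-31.87   5.2   -1.02]
tilt fix rotvec (deg, tool) [0.08 0.   0.04]
```

Request:
servo_tool(commands=[[[5.31,0,0.17,0,0,0,0.2],[5.31,0,0.17,0,0,0,0.2],[5.31,0,0.17,0,0,0,0.2],[5.31,0,0.17,0,0,0,0.2],[5.31,0,0.17,0,0,0,0.2],[5.31,0,0.17,0,0,0,0.2],[0,4,0,0,0,0,0.2],[0,2.5,0,0,0,0,0.2],[0,0,0,0,0,0,0.2],[0,0,0,0,0,0,0.2]]])

```text
t: 21.78
tcp_pos: [0.4943, -0.0661, 0.0981]
tool_rot: [-1.085, 1.387, -1.385]
force: [-0.3, -0.6, 0.2]
gripper_width: 0.0281
```

```bash
python3 - <<'E'
from ov import *
p,d=env.capture("side"); S=p[...,::-1].copy(); cv2.imwrite("pics/side14.png",S)
plan((.4935,-.0665),.083,-14)
t=env.sense()['tcp_pos']; 
a=box("side",S,(266,200),22,14,t[:2],76,t[2]-.005,.007)
cv2.imwrite("pics/s14.png",np.hstack([a,cv2.resize(S[178:222,244:288],None,fx=14,fy=14,interpolation=cv2.INTER_CUBIC)]))
E
```

```text
t 21.82 pos [ 0.4949 -0.0662  0.0988] tool y [ 0. -0. -1.] jaw heading -13.9 w 0.0277 F [-0.5  0.2  0.2] j6 -0.13
turn about tool y 0.1 deg (alt -179.9)
main shift cm [ 0.06  1.58 -0.13]
alt shift cm [-0.06  1.58  0.13]
tilt fix rotvec (deg, tool) [-0.03 -0.    0.  ]
```

View pics/s14.png

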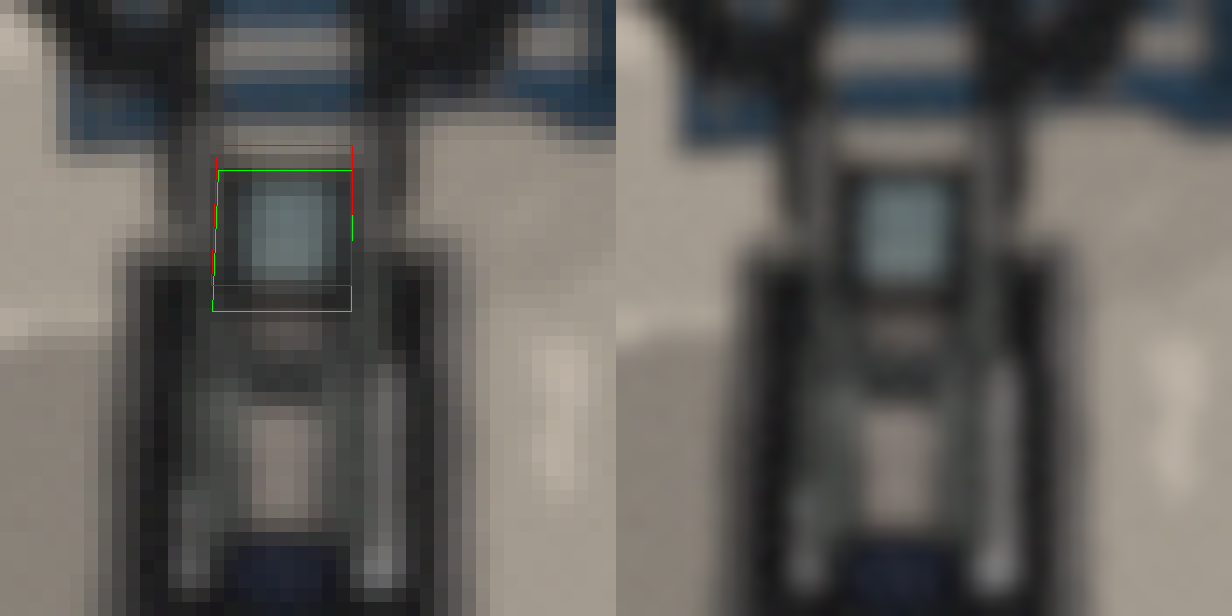

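Request:
servo_tool(commands=[[[0,0.8,-0.12,0,0,0,0.2],[0,0.7,0,0,0,0,0.2],[0,0.6,0,0,0,0,0.2],[0,0,0,0,0,0,0.2]]])

```text
t: 22.32
tcp_pos: [0.4928, -0.0658, 0.0766]
tool_rot: [-1.085, 1.387, -1.385]
force: [-0.5, -0.3, 0.1]
gripper_width: 0.0279
```

```bash
python3 - <<'E'
from ov import *
plan((.4935,-.0665),.07,-14); print(env.sense()['ft_torque'])
E
```

```text
t 22.32 pos [ 0.4928 -0.0658  0.0766] tool y [-0.001  0.    -1.   ] jaw heading -13.9 w 0.0279 F [-0.5 -0.3  0.1] j6 -0.13
turn about tool y 0.1 deg (alt -179.9)
main shift cm [0.05 0.66 0.08]
alt shift cm [-0.05  0.66 -0.08]
tilt fix rotvec (deg, tool) [ 0.07 -0.   -0.01]
[-0.06540924  0.00529028 -0.01758712]
```

Request:
servo_tool(commands=[[[0,0.2,0.05,0,0,0,0.2],[0,0.2,0,0,0,0,0.2],[0,0,0,0,0,0,0.2]]])

```text
t: 22.7
tcp_pos: [0.4937, -0.0661, 0.0732]
tool_rot: [-1.084, 1.386, -1.386]
force: [0.1, -0.4, -0.7]
gripper_width: 0.0279
```

```bash
python3 - <<'E'
from ov import *
plan((.4935,-.0665),.07,-14); print(env.sense()['ft_torque'])
E
```

```text
t 22.70 pos [ 0.4937 -0.0661  0.0732] tool y [-0.  0. -1.] jaw heading -13.9 w 0.0279 F [ 0.1 -0.4 -0.7] j6 -0.13
turn about tool y 0.1 deg (alt -179.9)
main shift cm [ 0.04  0.32 -0.01]
alt shift cm [-0.04  0.32  0.01]
tilt fix rotvec (deg, tool) [ 0.01 -0.   -0.  ]
[ 0.02300279 -0.00588974  0.00099349]
```

Request:
servo_tool(commands=[[[0,0.15,0,0,0,0,0.2],[0,0.1,0,0,0,0,0.2],[0,0,0,0,0,0,0.2]]])

```text
t: 23.08
tcp_pos: [0.4938, -0.0662, 0.0708]
tool_rot: [-1.084, 1.386, -1.386]
force: [0.2, -1.2, 0.1]
gripper_width: 0.0279
```

```bash
python3 - <<'E'
from ov import *
plan((.4935,-.0665),.07,-14); print(env.sense()['ft_torque'])
E
```

```text
t 23.07 pos [ 0.4938 -0.0662  0.0708] tool y [ 0. -0. -1.] jaw heading -13.9 w 0.0279 F [ 0.2 -1.2  0.1] j6 -0.13
turn about tool y 0.1 deg (alt -179.9)
main shift cm [ 0.03  0.08 -0.02]
alt shift cm [-0.03  0.08  0.02]
tilt fix rotvec (deg, tool) [-0.01 -0.    0.01]
[-0.07277148  0.01234273  0.04547668]
```

Request:
servo_tool(commands=[[[0.05,0.1,0,0,0,0,0.2],[0,0,0,0,0,0,0.2]]])

```text
t: 23.32
tcp_pos: [0.4937, -0.0668, 0.0698]
tool_rot: [-1.084, 1.386, -1.386]
force: [-0.2, -0.9, 0.1]
gripper_width: 0.0279
```

```bash
python3 - <<'E'
from ov import *
plan((.4935,-.0665),.07,-14); print(env.sense()['ft_torque'])
E
```

```text
t 23.32 pos [ 0.4937 -0.0668  0.0698] tool y [ 0. -0. -1.] jaw heading -13.9 w 0.0279 F [-0.2 -0.9  0.1] j6 -0.13
turn about tool y 0.1 deg (alt -179.9)
main shift cm [-0.02 -0.02 -0.03]
alt shift cm [ 0.02 -0.02  0.03]
tilt fix rotvec (deg, tool) [-0.01  0.    0.01]
[-0.13696564  0.01202555  0.01723696]
```

Request:
servo_tool(commands=[[[0,0.1,0,0,0,0,0.2],[0,0,0,0,0,0,0.2]]])

```text
t: 23.58
tcp_pos: [0.4938, -0.0668, 0.0689]
tool_rot: [-1.084, 1.386, -1.386]
force: [-2.1, -1.0, 2.4]
gripper_width: 0.0278
```

```bash
python3 - <<'E'
from ov import *
plan((.4935,-.0665),.07,-14); print(env.sense()['ft_torque'])
p,d=env.capture("side"); S=p[...,::-1].copy(); cv2.imwrite("pics/side15.png",S)
t=env.sense()['tcp_pos']; 
a=box("side",S,(266,200),22,14,(.4935,-.067),76,.064,.007)
cv2.imwrite("pics/s15.png",np.hstack([a,cv2.resize(S[178:222,244:288],None,fx=14,fy=14,interpolation=cv2.INTER_CUBIC)]))
E
```

```text
t 23.57 pos [ 0.4938 -0.0668  0.0689] tool y [ 0. -0. -1.] jaw heading -13.9 w 0.0278 F [-2.1 -1.   2.4] j6 -0.13
turn about tool y 0.1 deg (alt -179.9)
main shift cm [-0.02 -0.11 -0.04]
alt shift cm [ 0.02 -0.11  0.04]
tilt fix rotvec (deg, tool) [-0.02  0.    0.02]
[-0.24051127  0.10536841  0.04168166]
```

View pics/s15.png

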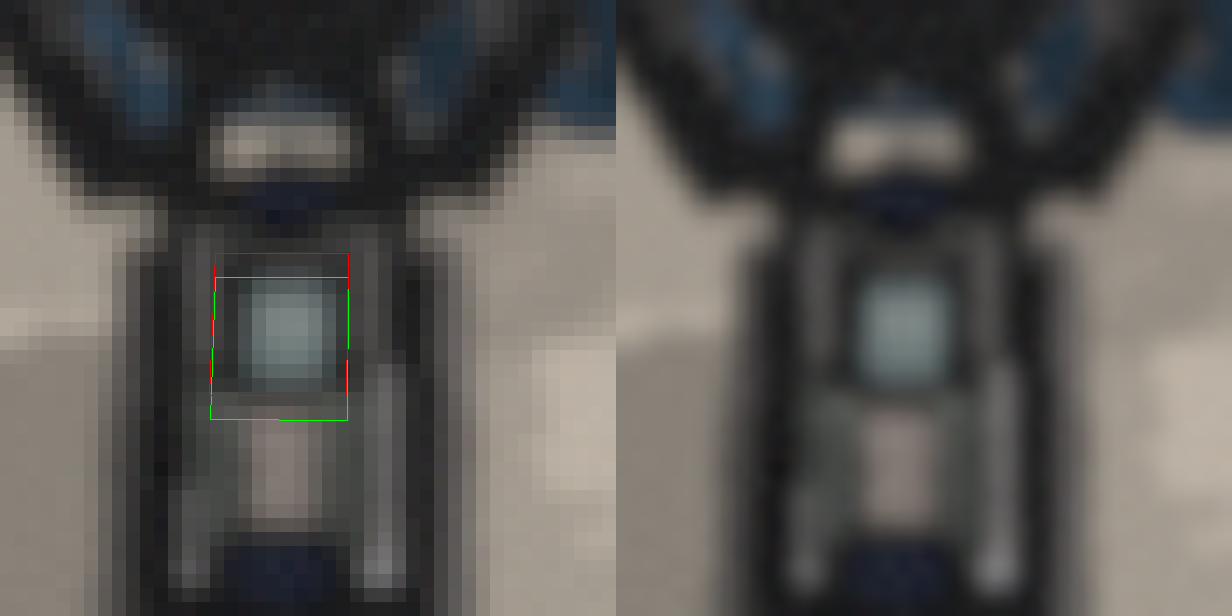

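Request:
servo_tool(commands=[[[0,0,0,0,0,0,0.48],[0,0,0,0,0,0,0.48],[0,0,0,0,0,0,0.48],[0,-2,0,0,0,0,0.48],[0,-5,0,0,0,0,0.48],[0,-5,0,0,0,0,0.48],[0,0,0,0,0,0,0.48]]])

```text
t: 24.5
tcp_pos: [0.4965, -0.0676, 0.1934]
tool_rot: [-1.079, 1.378, -1.392]
force: [0.3, -0.3, -0.6]
gripper_width: 0.0411
```

```bash
python3 - <<'E'
from ov import *
p,d=env.capture("side"); S=p[...,::-1].copy(); cv2.imwrite("pics/side16.png",S)
plan((.421,-.300),.14,-46.5)
a=box("side",S,(266,200),22,14,(.4935,-.067),76,.064,.007)
cv2.imwrite("pics/s16.png",np.hstack([a,cv2.resize(S[178:222,244:288],None,fx=14,fy=14,interpolation=cv2.INTER_CUBIC)]))
T=cv2.imread("pics/top0.png");S=cv2.imread("pics/side0.png"); o=[]
for n,I,uv in(("top",T,(336,211)),("side",S,(258,268))):
  for c,an in(((.421,-.300),43.5),((.421,-.302),45.)):
    A=box(n,I,uv,14,14,c,an,.012,.052,.03,.022); o.append(A)
cv2.imwrite("pics/ovp.png",np.vstack([np.hstack(o[:2]),np.hstack(o[2:])])[:, :])
E
```

```text
t 24.55 pos [ 0.495  -0.067   0.1908] tool y [ 0.004 -0.002 -1.   ] jaw heading -13.9 w 0.0411 F [ 0.3  1.  -1. ] j6 -0.13
turn about tool y 32.6 deg (alt -147.4)
main shift cm [21.4   5.15 11.78]
alt shift cm [-21.41   5.01 -11.83]
tilt fix rotvec (deg, tool) [-0.26 -0.    0.03]
```

View pics/s16.png

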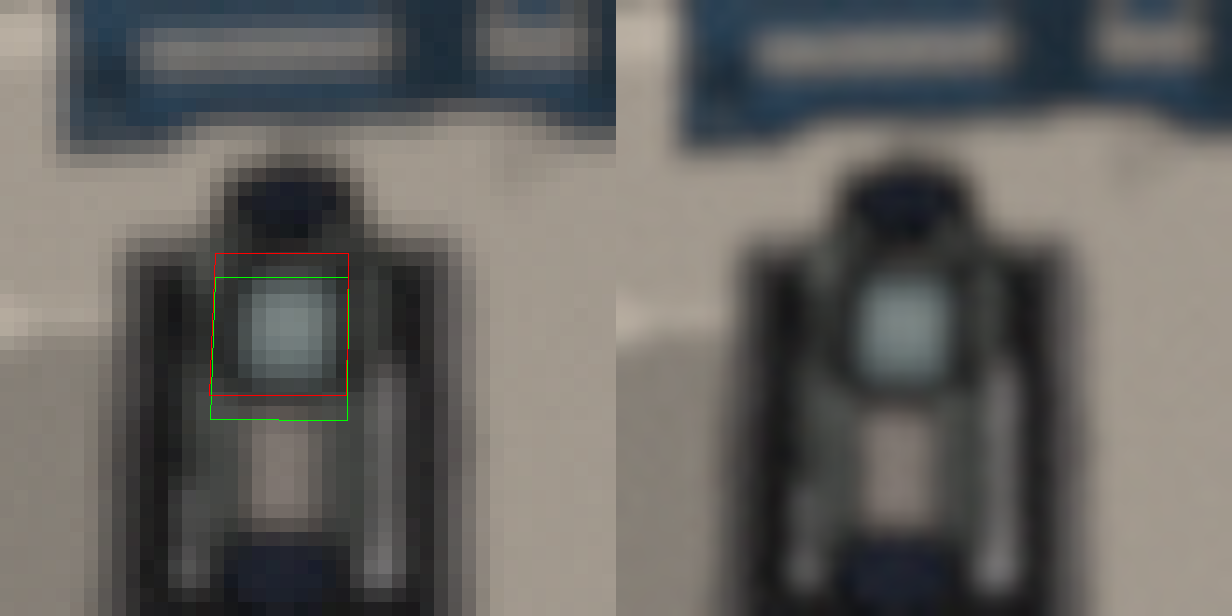

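View pics/ovp.png

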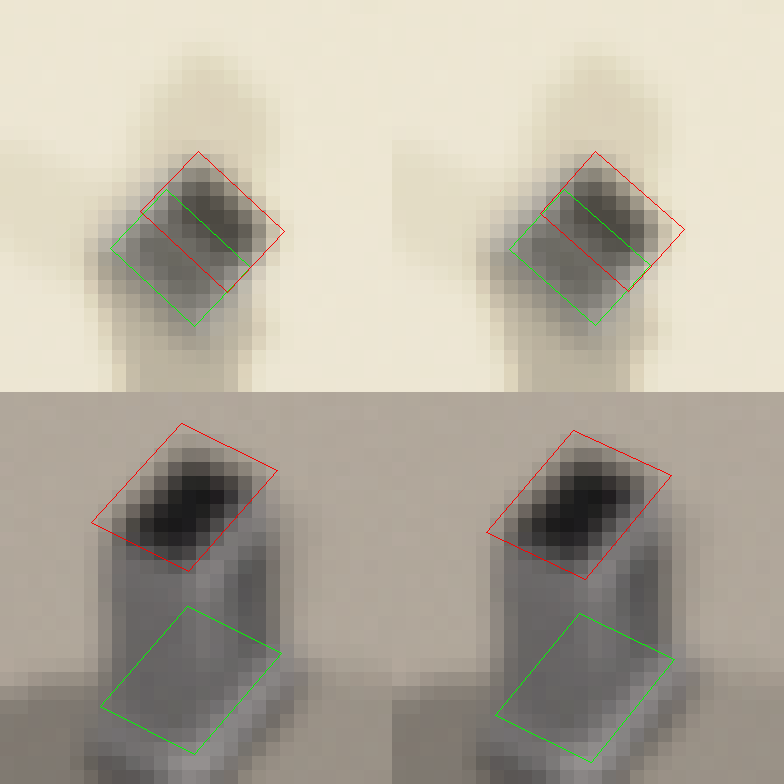

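Request:
servo_tool(commands=[[[0,0,0,0,8.15,0,0.53],[0,0,0,0,8.15,0,0.53],[0,0,0,0,8.15,0,0.53],[0,0,0,0,8.15,0,0.53],[5.35,1.2,2.95,0,0,0,0.53],[5.35,1.2,2.95,0,0,0,0.53],[5.35,1.2,2.95,0,0,0,0.53],[5.35,1.2,2.95,0,0,0,0.53],[0,0,0,0,0,0,0.53],[0,0,0,0,0,0,0.53]]])

```text
t: 25.8
tcp_pos: [0.4188, -0.2984, 0.1394]
tool_rot: [-0.708, 1.781, -1.775]
force: [-0.1, -0.1, -1.0]
gripper_width: 0.0454
```

```bash
python3 - <<'E'
from ov import *
p,d=env.capture("side"); S=p[...,::-1].copy(); cv2.imwrite("pics/side17.png",S)
plan((.422,-.301),.03,-46.5)
cv2.imwrite("pics/s17.png",cv2.resize(S[215:295,215:305],None,fx=7,fy=7,interpolation=cv2.INTER_CUBIC))
E
```

```text
t 25.85 pos [ 0.4193 -0.298   0.1398] tool y [-0.001  0.002 -1.   ] jaw heading -46.5 w 0.0447 F [-0.3  0.4  0.3] j6 -0.04
turn about tool y -0.0 deg (alt 180.0)
main shift cm [ 0.02 10.98  0.43]
alt shift cm [-1.000e-02  1.098e+01 -3.800e-01]
tilt fix rotvec (deg, tool) [ 0.13  0.   -0.03]
```

View pics/s17.png

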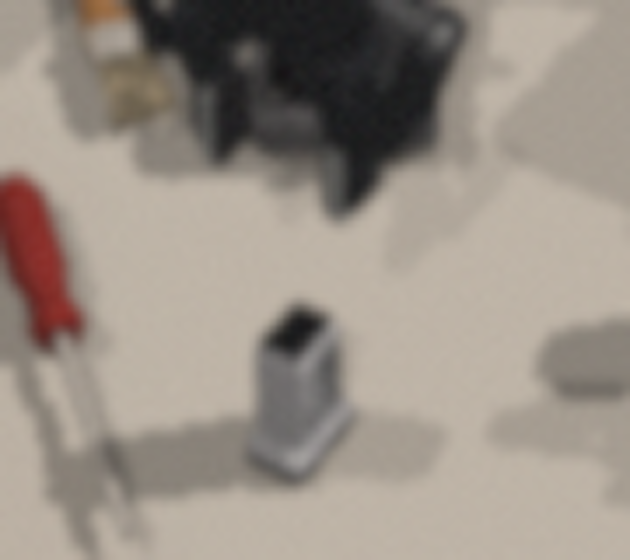

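Request:
servo_tool(commands=[[[0,4,0.4,0,0,0,0.53],[0,3,0,0,0,0,0.53],[0,0,0,0,0,0,0.53],[0,0,0,0,0,0,0.53]]])

```text
t: 26.35
tcp_pos: [0.4232, -0.302, 0.0719]
tool_rot: [-0.709, 1.775, -1.777]
force: [0.6, 0.3, 0.5]
gripper_width: 0.0455
```

```bash
python3 - <<'E'
from ov import *
p,d=env.capture("side"); S=p[...,::-1].copy(); cv2.imwrite("pics/side18.png",S)
plan((.422,-.301),.03,-46.5)
t=env.sense()['tcp_pos'];print((proj('side',[t])-[230,235])*10)
cv2.imwrite("pics/s18.png",cv2.resize(S[235:295,230:290],None,fx=10,fy=10,interpolation=cv2.INTER_CUBIC))
E
```

```text
t 26.40 pos [ 0.4234 -0.3025  0.0723] tool y [ 0.002 -0.002 -1.   ] jaw heading -46.5 w 0.0453 F [-0.3 -0.3 -0.6] j6 -0.04
turn about tool y 0.0 deg (alt -180.0)
main shift cm [-0.    4.23 -0.22]
alt shift cm [0.   4.24 0.2 ]
tilt fix rotvec (deg, tool) [-0.14  0.    0.  ]
[[277.39742264 243.17925307]]
```

View pics/s18.png

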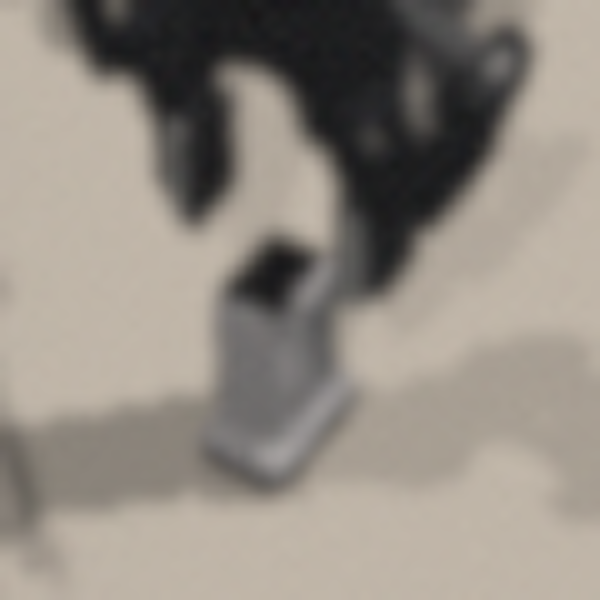

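Request:
servo_tool(commands=[[[0.2,1.5,-0.1,0,0,0,0.53],[0,1.5,0,0,0,0,0.53],[0,1.2,0,0,0,0,0.53],[0,0,0,0,0,0,0.53],[0,0,0,0,0,0,0.1],[0,0,0,0,0,0,0.1],[0,0,0,0,0,0,0.1],[0,0,0,0,0,0,0.1],[0,0,0,0,0,0,0.1]]], force=70)

```text
t: 27.52
tcp_pos: [0.4204, -0.3033, 0.0291]
tool_rot: [-0.708, 1.777, -1.778]
force: [0.8, -0.3, 2.0]
gripper_width: 0.0207
```

```bash
python3 - <<'E'
from ov import *
p,d=env.capture("side"); S=p[...,::-1].copy(); cv2.imwrite("pics/side19.png",S)
plan(None)
cv2.imwrite("pics/s19.png",cv2.resize(S[235:295,230:290],None,fx=10,fy=10,interpolation=cv2.INTER_CUBIC))
E
```

```text
t 27.57 pos [ 0.4203 -0.3033  0.0291] tool y [ 0.    -0.001 -1.   ] jaw heading -46.5 w 0.0212 F [ 1.1 -0.3  1. ] j6 -0.04
```

View pics/s19.png

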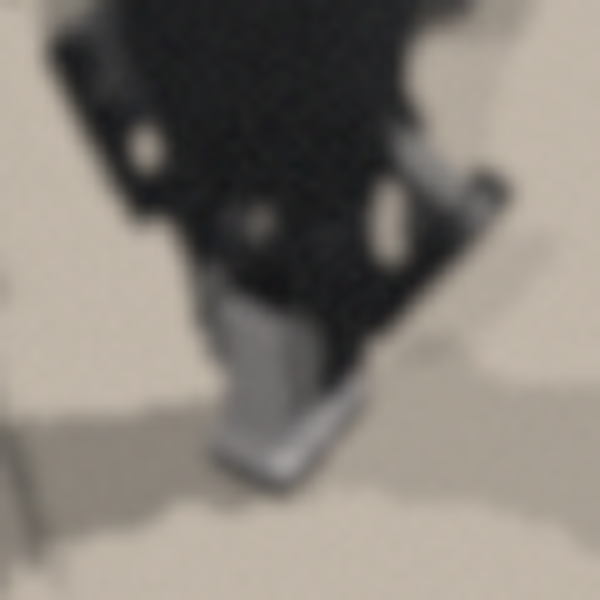

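Request:
servo_tool(commands=[[[0,-3,0,0,0,0,0.1],[0,-5,0,0,0,0,0.1],[0,-4,0,0,-8.1,0,0.1],[0,0,0,0,-8.1,0,0.1],[0,0,0,0,-8.1,0,0.1],[0,0,0,0,-8.2,0,0.1],[0,0,0,0,0,0,0.1],[0,0,0,0,0,0,0.1]]])

```text
t: 28.58
tcp_pos: [0.42, -0.3029, 0.1486]
tool_rot: [-1.082, 1.39, -1.389]
force: [1.7, 0.0, -1.5]
gripper_width: 0.0215
```

```bash
python3 - <<'E'
from ov import *
plan((.4936,-.0667),.149,-14)
E
```

```text
t 28.57 pos [ 0.42   -0.3029  0.1486] tool y [-0.  0. -1.] jaw heading -14.2 w 0.0215 F [ 1.7  0.  -1.5] j6 -0.61
turn about tool y -0.2 deg (alt 179.8)
main shift cm [-24.69  -0.04   1.43]
alt shift cm [24.69 -0.05 -1.43]
tilt fix rotvec (deg, tool) [ 0.03 -0.   -0.02]
```

Request:
servo_tool(commands=[[[-4.94,0,0.28,0,-0.2,0,0.1],[-4.94,0,0.28,0,0,0,0.1],[-4.94,0,0.28,0,0,0,0.1],[-4.94,0,0.28,0,0,0,0.1],[-4.94,0,0.28,0,0,0,0.1],[0,0,0,0,0,0,0.1],[0,0,0,0,0,0,0.1],[0,0,0,0,0,0,0.1]]])

```text
t: 29.58
tcp_pos: [0.4928, -0.0677, 0.1487]
tool_rot: [-1.084, 1.386, -1.386]
force: [-0.2, 0.3, -0.6]
gripper_width: 0.0209
```

```bash
python3 - <<'E'
from ov import *
for n in("side","top"):
    p,d=env.capture(n); S=p[...,::-1].copy(); cv2.imwrite(f"pics/{n}20.png",S)
S=cv2.imread("pics/side20.png")
plan((.4936,-.0667),.13,-14)
t=env.sense()['tcp_pos']
a=box("side",S,(266,192),26,12,t[:2],76,t[2]-.0291,.012,.04,.026)
cv2.imwrite("pics/s20.png",np.hstack([a,cv2.resize(S[166:218,240:292],None,fx=12,fy=12,interpolation=cv2.INTER_CUBIC)]))
E
```

```text
t 29.68 pos [ 0.4928 -0.0677  0.1487] tool y [-0. -0. -1.] jaw heading -14.0 w 0.0214 F [-0.2 -0.5 -1.6] j6 -0.13
turn about tool y 0.0 deg (alt -180.0)
main shift cm [-0.12  1.87  0.06]
alt shift cm [ 0.12  1.87 -0.06]
tilt fix rotvec (deg, tool) [ 0.01 -0.    0.01]
```

View pics/s20.png

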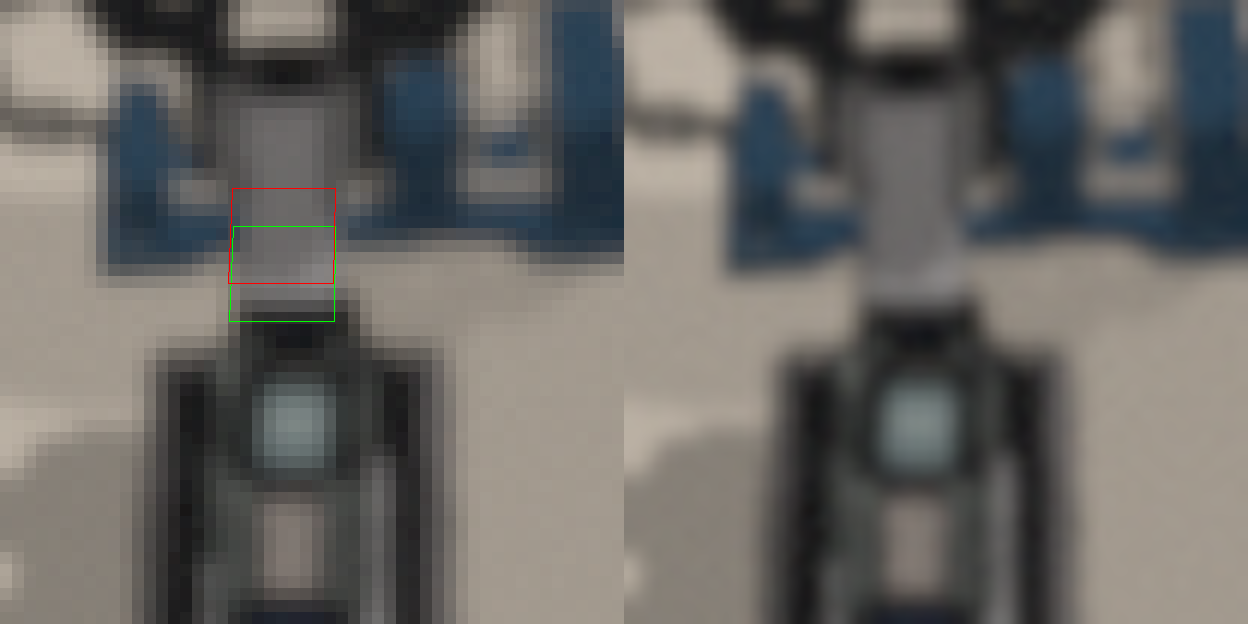

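```bash
python3 - <<'E'
from ov import *
S=cv2.imread("pics/side20.png"); o=[]
by=np.array([.242,.970])
for off in(0,.004,.008):
    c=np.array([.4928,-.0677])+off*by+[.001,0]
    z=.1487-.0291
    a=box("side",S,(264,184),15,20,c,76,z,.012,.04,.026)
    b=box("side",S,(264,184),15,20,c,76,z+.012,.052,.03,.022)
    # merge drawings
    m=(a!=cv2.resize(S[169:199,249:279],None,fx=20,fy=20,interpolation=cv2.INTER_NEAREST)).any(2)
    b[m]=a[m]; o.append(b[:, 100:500])
cv2.imwrite("pics/ov20.png",cv2.resize(np.hstack(o),(800,400)))
cv2.imwrite("pics/ov20b.png",o[1])
I=cv2.resize(S[169:199,249:279],None,fx=20,fy=20,interpolation=cv2.INTER_CUBIC); cv2.imwrite("pics/s20c.png",I)
E
```

```text
(no output)
```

View pics/ov20.png

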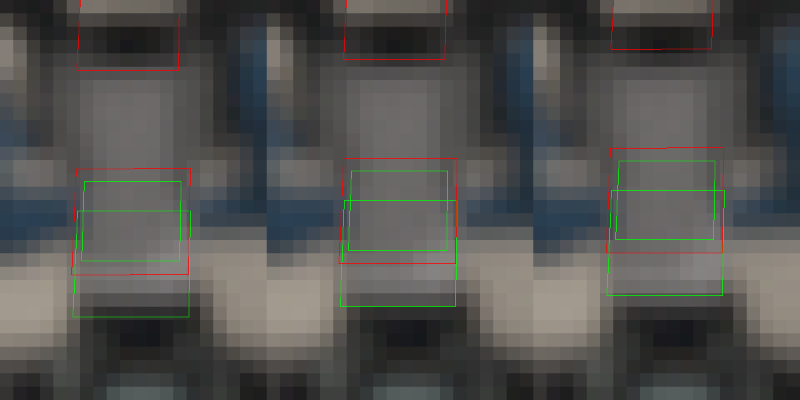

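View pics/s20c.png

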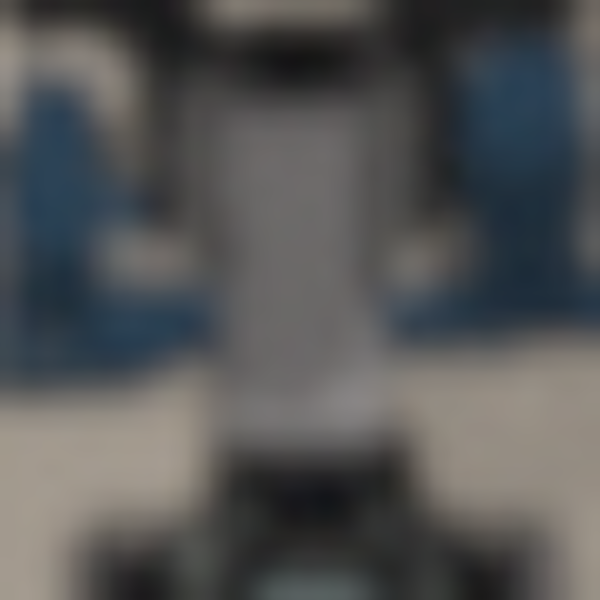

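```bash
python3 - <<'E'
from ov import *
p,d=env.capture("side"); X=cloud("side",d); t=env.sense()['tcp_pos']; print(t)
by=np.array([.2419,.9703]); bx=np.array([.9703,-.2419])
Y=(X[...,:2]-t[:2])@by*1000; XX=(X[...,:2]-t[:2])@bx*1000; Z=(X[...,2]-t[2])*1000
np.set_printoptions(linewidth=220)
print('u',list(range(250,280)))
for v in range(164,196): print(v,' '.join('%4d'%y if abs(y)<99 else '  ..' for y in Y[v,250:280]))
m=np.s_[174:184,261:266]; print('face y',np.median(Y[m]),Y[m].mean(),Y[m].std()/7, Z[m].mean())
E
```

```text
[ 0.49278199 -0.06758243  0.1487837 ]
u [250, 251, 252, 253, 254, 255, 256, 257, 258, 259, 260, 261, 262, 263, 264, 265, 266, 267, 268, 269, 270, 271, 272, 273, 274, 275, 276, 277, 278, 279]
164    5    6    4   ..   ..   ..  -17  -14  -15  -17   ..   ..   ..   ..   ..   ..   ..  -15  -15  -16  -16    9   ..   ..    7    3   -5  -10  -11  -13
165  -11    0    2    4    1  -10  -16  -17  -19  -17   ..   ..   ..   ..   ..   ..   ..  -16  -16  -17  -20    5    4    1   -2   -1  -12  -11   -7  -12
166  -12   -9   -2    0   -1  -11  -14  -14  -15  -15   ..   ..   ..   ..   ..   ..   ..  -15  -14  -10  -12  -11    1   -1   -5   -7  -13  -13  -11  -10
167  -10  -14   -5   -6   -5  -13  -11  -13   -7   -8   ..   ..   ..   ..   ..   ..   ..  -11  -13   -9   -9   -9   -8   -4   -5   -9  -12  -10  -16  -10
168  -13  -11  -12   -7   -6  -13  -12  -12  -12    3   ..   ..   ..   ..   ..   ..   ..   ..  -10  -14   -8   -9   -8   -2  -10  -13  -13  -12   -8   ..
169  -14  -12  -12   -8   -3   -9   -8   -9  -10    5   16    7   13   13   12   13   14    6  -10  -13  -12  -10   -5   -9  -11   -9  -14 
[... 3403 characters left out ...]
192   ..   ..   ..   ..   ..   ..   ..   ..   ..   63   61  -15  -19  -15  -20  -16  -18   60   64   61   ..   ..   ..   ..   ..   ..   ..   ..   ..   ..
193   ..   ..   ..   ..   ..   ..   ..   ..   ..   63   57   58   60   57   57   58   58   58   58   62   ..   ..   ..   ..   ..   ..   ..   ..   ..   ..
194   ..   ..   ..   ..   88   92   88   91   34   33   29   32   52   54   53   55   54   34   31   58   26   90   89   89   89   92   ..   ..   ..   ..
195   ..   ..   ..   84   83   84   83   ..   28   28   29   28   52   50   51   52   52   27   31   64   26   82   83   84   79   84   84   ..   ..   ..
face y -12.353422556979407 -11.918509241155789 0.2883806762754593 15.778316891128402
```

Request:
servo_tool(commands=[[[0.22,1.5,0.02,0,0,0,0.1],[0,1.5,0,0,0,0,0.1],[0,0.8,0,0,0,0,0.1],[0,0,0,0,0,0,0.1],[0,0,0,0,0,0,0.1]]], force=90)

```text
t: 30.35
tcp_pos: [0.4929, -0.0688, 0.111]
tool_rot: [-1.085, 1.384, -1.385]
force: [-0.6, 0.7, -1.5]
gripper_width: 0.0209
```

```bash
python3 - <<'E'
from ov import *
p,d=env.capture("side"); S=p[...,::-1].copy(); X=cloud("side",d); t=env.sense()['tcp_pos']; plan((.4927,-.0698),.1,-14); print(env.sense()['ft_torque'])
cv2.imwrite("pics/side21.png",S)
a=box("side",S,(266,198),22,14,t[:2]+.0032*np.array([.242,.97]),76,t[2]-.0291,.012,.04,.026)
b=box("side",S,(266,198),22,14,(.4935,-.067),76,.0645,.007)
cv2.imwrite("pics/s21.png",np.hstack([a,cv2.resize(S[176:220,244:288],None,fx=14,fy=14,interpolation=cv2.INTER_CUBIC)]))
E
```

```text
t 30.40 pos [ 0.493  -0.0688  0.1112] tool y [ 0.001 -0.    -1.   ] jaw heading -13.8 w 0.0209 F [-0.2  0.1 -0.7] j6 -0.14
turn about tool y 0.2 deg (alt -179.8)
main shift cm [ 0.1   1.12 -0.01]
alt shift cm [-0.1   1.12  0.01]
tilt fix rotvec (deg, tool) [-0.05 -0.    0.01]
[ 0.02288854 -0.03036731  0.05211505]
```

View pics/s21.png

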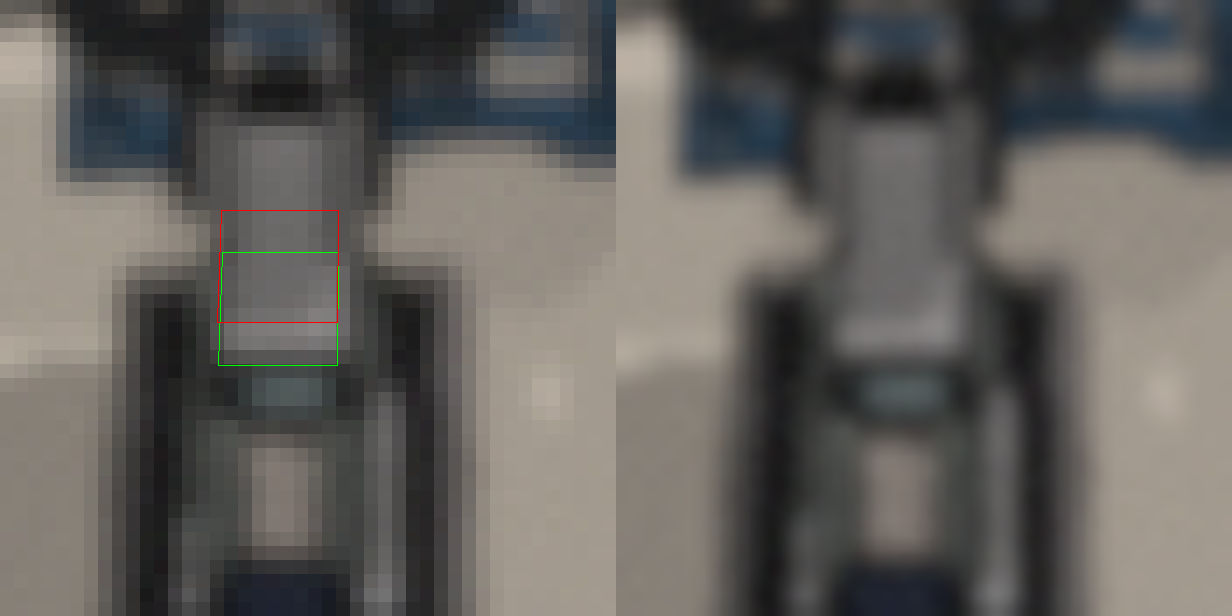

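Request:
servo_tool(commands=[[[0,0.4,0,0,0.2,0,0.1],[0,0.4,0,0,0,0,0.1],[0,0.2,0,0,0,0,0.1],[0,0,0,0,0,0,0.1]]])

```text
t: 30.9
tcp_pos: [0.4925, -0.0688, 0.1006]
tool_rot: [-1.083, 1.388, -1.387]
force: [0.4, 0.1, -1.1]
gripper_width: 0.0208
```

```bash
python3 - <<'E'
from ov import *
p,d=env.capture("side"); S=p[...,::-1].copy(); t=env.sense()['tcp_pos']; plan((.4927,-.0695),.1,-14); print(env.sense()['ft_torque'])
cv2.imwrite("pics/side22.png",S)
cv2.imwrite("pics/s22.png",np.hstack([cv2.resize(S[176:220,244:288],None,fx=14,fy=14,interpolation=cv2.INTER_CUBIC)]))
E
```

```text
t 30.95 pos [ 0.4926 -0.0687  0.1007] tool y [-0.  0. -1.] jaw heading -14.0 w 0.0210 F [ 0.6 -0.9 -2.3] j6 -0.13
turn about tool y -0.0 deg (alt 180.0)
main shift cm [0.07 0.07 0.03]
alt shift cm [-0.07  0.07 -0.03]
tilt fix rotvec (deg, tool) [ 0.01  0.   -0.  ]
[-0.02959969 -0.0012151  -0.01553179]
```

View pics/s22.png

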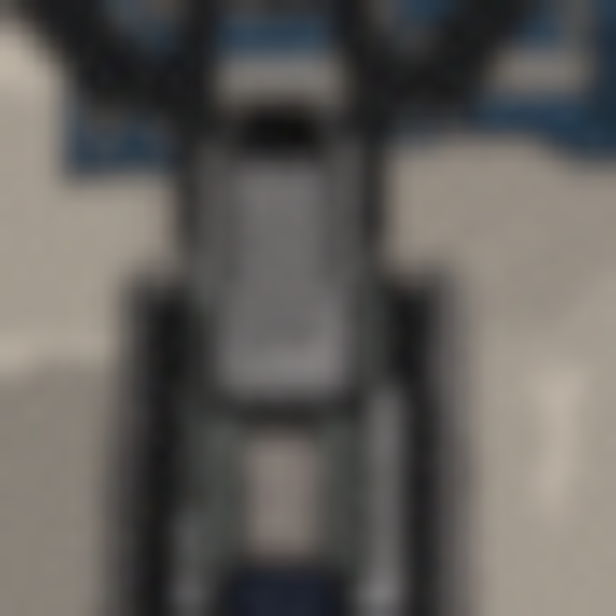

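Request:
servo_tool(commands=[[[0,0.15,0,0,0,0,0.1],[0,0.1,0,0,0,0,0.1],[0,0,0,0,0,0,0.1]]])

```text
t: 31.32
tcp_pos: [0.4929, -0.0689, 0.0989]
tool_rot: [-1.083, 1.387, -1.388]
force: [-1.5, 0.2, 5.0]
gripper_width: 0.0208
```

```bash
python3 - <<'E'
from ov import *
plan((.4927,-.0695),.1,-14); print(env.sense()['ft_torque'])
E
```

```text
t 31.32 pos [ 0.4929 -0.0689  0.0989] tool y [ 0.001 -0.    -1.   ] jaw heading -14.0 w 0.0208 F [-1.5  0.2  5. ] j6 -0.13
turn about tool y -0.0 deg (alt 180.0)
main shift cm [ 0.06 -0.11 -0.01]
alt shift cm [-0.06 -0.11  0.01]
tilt fix rotvec (deg, tool) [-0.04 -0.    0.01]
[0.08535812 0.38148576 0.04392062]
```

Request:
servo_tool(commands=[[[0,0.2,0,0,0,0,0.1],[0,0.2,0,0,0,0,0.1],[0,0,0,0,0,0,0.1]]])

```text
t: 31.7
tcp_pos: [0.4933, -0.069, 0.0955]
tool_rot: [-1.083, 1.386, -1.388]
force: [-2.4, 0.9, 8.9]
gripper_width: 0.0209
```

```bash
python3 - <<'E'
from ov import *
plan((.4927,-.0695),.1,-14); print(env.sense()['ft_torque'])
E
```

```text
t 31.70 pos [ 0.4933 -0.069   0.0955] tool y [ 0.001 -0.001 -1.   ] jaw heading -14.0 w 0.0209 F [-2.4  0.9  8.9] j6 -0.13
turn about tool y -0.0 deg (alt 180.0)
main shift cm [ 0.06 -0.45 -0.04]
alt shift cm [-0.06 -0.45  0.04]
tilt fix rotvec (deg, tool) [-0.08 -0.    0.01]
[0.08475941 0.58432583 0.00796366]
```

Request:
servo_tool(commands=[[[0,0.2,-0.05,0,0,0,0.1],[0,0.2,0,0,0,0,0.1],[0,0.1,0,0,0,0,0.1],[0,0,0,0,0,0,0.1]]])

```text
t: 32.2
tcp_pos: [0.4922, -0.0686, 0.0892]
tool_rot: [-1.083, 1.387, -1.387]
force: [0.6, 0.8, -0.6]
gripper_width: 0.0207
```

```bash
python3 - <<'E'
from ov import *
plan((.4927,-.0695),.1,-14); print(env.sense()['ft_torque'])
E
```

```text
t 32.20 pos [ 0.4922 -0.0686  0.0892] tool y [ 0.  0. -1.] jaw heading -14.0 w 0.0207 F [ 0.6  0.8 -0.6] j6 -0.13
turn about tool y -0.0 deg (alt 180.0)
main shift cm [ 0.07 -1.08  0.07]
alt shift cm [-0.07 -1.08 -0.07]
tilt fix rotvec (deg, tool) [-0.  0. -0.]
[ 0.11084811 -0.1972388   0.00276268]
```

Request:
servo_tool(commands=[[[0,0.15,0,0,0,0,0.1],[0,0.15,0,0,0,0,0.1],[0,0,0,0,0,0,0.1]]])

```text
t: 32.58
tcp_pos: [0.492, -0.0687, 0.087]
tool_rot: [-1.084, 1.388, -1.387]
force: [-2.6, 0.7, 9.2]
gripper_width: 0.021
```

```bash
python3 - <<'E'
from ov import *
plan((.4927,-.0695),.1,-14); print(env.sense()['ft_torque'])
E
```

```text
t 32.58 pos [ 0.492  -0.0687  0.087 ] tool y [-0.001 -0.    -1.   ] jaw heading -14.0 w 0.0210 F [-2.6  0.7  9.2] j6 -0.13
turn about tool y -0.0 deg (alt 180.0)
main shift cm [ 0.06 -1.3   0.08]
alt shift cm [-0.06 -1.3  -0.09]
tilt fix rotvec (deg, tool) [0.03 0.   0.02]
[0.35137109 0.56026139 0.02325363]
```

Request:
servo_tool(commands=[[[0,0.15,0,0,0,0,0.1],[0,0.1,0,0,0,0,0.1],[0,0,0,0,0,0,0.1]]])

```text
t: 32.95
tcp_pos: [0.4922, -0.0689, 0.0868]
tool_rot: [-1.084, 1.387, -1.387]
force: [-10.8, 2.4, 32.2]
gripper_width: 0.0212
```

```bash
python3 - <<'E'
from ov import *
plan((.4927,-.0695),.1,-14); print(env.sense()['ft_torque'])
E
```

```text
t 32.95 pos [ 0.4922 -0.0689  0.0868] tool y [-0.001 -0.    -1.   ] jaw heading -14.0 w 0.0212 F [-10.8   2.4  32.2] j6 -0.13
turn about tool y -0.0 deg (alt 180.0)
main shift cm [ 0.05 -1.32  0.06]
alt shift cm [-0.05 -1.32 -0.06]
tilt fix rotvec (deg, tool) [ 0.04 -0.    0.03]
[0.98679699 2.35852281 0.00625045]
```

Request:
servo_tool(commands=[[[0,-1,0,0,0,0,0.1],[0,-3,0,0,0,0,0.1],[0,-3,0,0,0,0,0.1],[0,0,0,0,0,0,0.1],[0,0,0,0,0,0,0.1]]])

```text
t: 33.58
tcp_pos: [0.4913, -0.0684, 0.1525]
tool_rot: [-1.084, 1.389, -1.386]
force: [0.5, 0.2, -2.2]
gripper_width: 0.0209
```

```bash
python3 - <<'E'
from ov import *
p,d=env.capture("side"); S=p[...,::-1].copy(); plan((.4203,-.3033),.15,-14)
cv2.imwrite("pics/side23.png",S)
cv2.imwrite("pics/s23.png",np.hstack([cv2.resize(S[176:220,244:288],None,fx=14,fy=14,interpolation=cv2.INTER_CUBIC)]))
E
```

```text
t 33.62 pos [ 0.491  -0.0683  0.1522] tool y [-0.003  0.001 -1.   ] jaw heading -14.0 w 0.0208 F [-0.7  0.7 -0.8] j6 -0.13
turn about tool y -0.0 deg (alt 180.0)
main shift cm [24.51  0.21 -1.17]
alt shift cm [-24.51   0.22   1.18]
tilt fix rotvec (deg, tool) [ 0.16 -0.   -0.02]
```

View pics/s23.png

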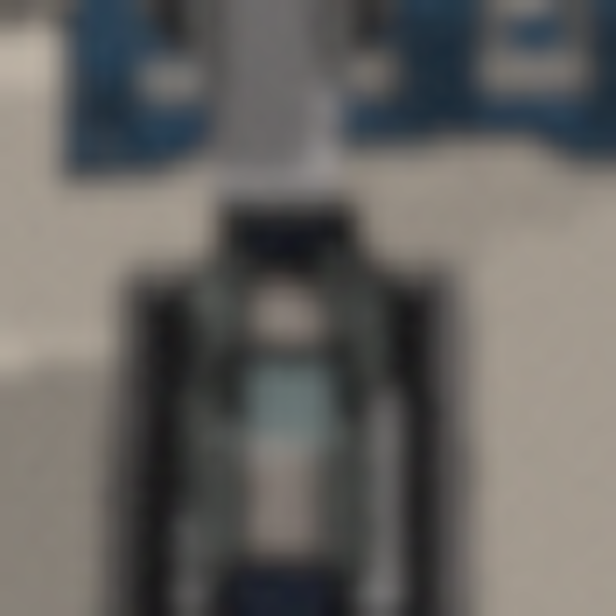

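Request:
servo_tool(commands=[[[4.9,0,-0.23,0,0,0,0.1],[4.9,0,-0.23,0,0,0,0.1],[4.9,0,-0.23,0,0,0,0.1],[4.9,0,-0.23,0,0,0,0.1],[4.9,0,-0.23,0,0,0,0.1],[0,4,0,0,0,0,0.1],[0,4,0,0,0,0,0.1],[0,0,0,0,0,0,0.1],[0,0,0,0,0,0,0.1]]])

```text
t: 34.75
tcp_pos: [0.4218, -0.3037, 0.0742]
tool_rot: [-1.083, 1.387, -1.387]
force: [-0.0, -0.0, -0.7]
gripper_width: 0.0209
```

```bash
python3 - <<'E'
from ov import *
for n in("side","top"):
    p,d=env.capture(n); S=p[...,::-1].copy(); cv2.imwrite(f"pics/{n}24.png",S)
plan((.4203,-.3033),.0295,-14)
S=cv2.imread("pics/side24.png");T=cv2.imread("pics/top24.png")
cv2.imwrite("pics/s24.png",cv2.resize(S[215:295,215:305],None,fx=7,fy=7,interpolation=cv2.INTER_CUBIC))
cv2.imwrite("pics/t24.png",cv2.resize(T[178:214,250:300],None,fx=15,fy=15,interpolation=cv2.INTER_CUBIC))
E
```

```text
t 34.85 pos [ 0.4226 -0.3044  0.0754] tool y [ 0.002 -0.002 -1.   ] jaw heading -14.0 w 0.0208 F [ 0.3  0.1 -1.6] j6 -0.61
turn about tool y -0.0 deg (alt 180.0)
main shift cm [-0.06  4.59 -0.26]
alt shift cm [0.04 4.59 0.24]
tilt fix rotvec (deg, tool) [-0.13 -0.    0.09]
```

View pics/s24.png

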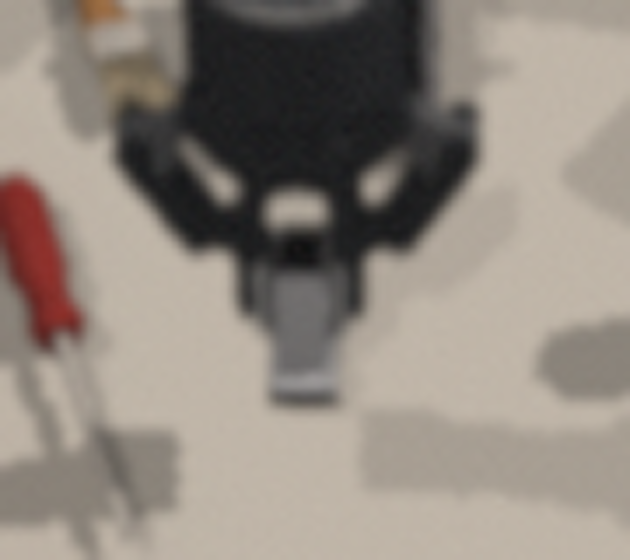

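View pics/t24.png

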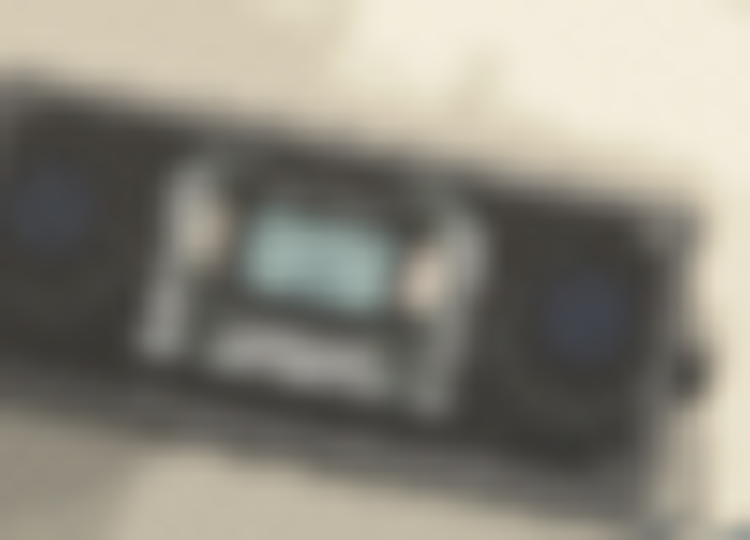

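Request:
servo_tool(commands=[[[0,2,-0.2,0,0,0,0.1],[0,1.5,0,0,0,0,0.1],[0,0.7,0,0,0,0,0.1],[0,0.2,0,0,0,0,0.1],[0,0,0,0,0,0,0.1]]])

```text
t: 35.48
tcp_pos: [0.4199, -0.3033, 0.0301]
tool_rot: [-1.083, 1.387, -1.388]
force: [-0.6, -0.3, -1.4]
gripper_width: 0.0208
```

```bash
python3 - <<'E'
from ov import *
plan((.4203,-.3033),.0291,-14)
E
```

```text
t 35.48 pos [ 0.4199 -0.3033  0.0301] tool y [ 0. -0. -1.] jaw heading -14.0 w 0.0208 F [-0.6 -0.3 -1.4] j6 -0.61
turn about tool y -0.0 deg (alt 180.0)
main shift cm [-0.01  0.1   0.04]
alt shift cm [ 0.01  0.1  -0.04]
tilt fix rotvec (deg, tool) [-0.02  0.    0.02]
```

Request:
servo_tool(commands=[[[0,0.1,0,0,0,0,0.1],[0,0.06,0,0,0,0,0.1],[0,0,0,0,0,0,0.1]]])

```text
t: 35.85
tcp_pos: [0.42, -0.3036, 0.0291]
tool_rot: [-1.083, 1.386, -1.388]
force: [-1.2, 1.3, 4.9]
gripper_width: 0.0205
```

```bash
python3 - <<'E'
from ov import *
plan((.4203,-.3033),.0291,-14)
E
```

```text
t 35.85 pos [ 0.42   -0.3036  0.0291] tool y [ 0.001 -0.001 -1.   ] jaw heading -14.0 w 0.0205 F [-1.2  1.3  4.9] j6 -0.61
turn about tool y -0.0 deg (alt 180.0)
main shift cm [-0.03  0.    0.02]
alt shift cm [ 0.03  0.   -0.02]
tilt fix rotvec (deg, tool) [-0.05 -0.    0.04]
```

On the desk; release and withdraw.

Request:
servo_tool(commands=[[[0,-0.05,0,0,0,0,0.1],[0,0,0,0,0,0,0.5],[0,0,0,0,0,0,0.5],[0,0,0,0,0,0,0.5],[0,-2,0,0,0,0,0.5],[0,-4,0,0,0,0,0.5],[0,-5,0,0,0,0,0.5],[0,-2,0,0,0,0,0.5],[0,0,0,0,0,0,0.5],[0,0,0,0,0,0,0.5]]])

```text
t: 37.1
tcp_pos: [0.419, -0.3024, 0.1574]
tool_rot: [-1.083, 1.389, -1.386]
force: [-0.8, -0.4, -0.6]
gripper_width: 0.0424
```

```bash
python3 - <<'E'
from ov import *
for n in("side","top"):
    p,d=env.capture(n); S=p[...,::-1].copy(); cv2.imwrite(f"pics/{n}25.png",S); np.save(f"pics/{n}25.npy",d)
plan(None)
S=cv2.imread("pics/side25.png")
cv2.imwrite("pics/s25.png",cv2.resize(S[175:295,190:310],None,fx=5,fy=5,interpolation=cv2.INTER_CUBIC))
for n,(u,v) in(('top',(271,196)),('side',(264,201))):
    X=cloud(n,np.load(f"pics/{n}25.npy")); print(n,np.round(X[v-2:v+3,u-2:u+3,2]*1000))
E
```

```text
t 37.20 pos [ 0.4189 -0.3022  0.157 ] tool y [-0.002  0.002 -1.   ] jaw heading -14.0 w 0.0426 F [ 0.2  1.2 -0.2] j6 -0.61
top [[55. 53. 56. 59. 58.]
 [53. 55. 57. 56. 55.]
 [55. 57. 57. 56. 60.]
 [60. 57. 56. 60. 55.]
 [59. 62. 60. 59. 53.]]
side [[299. 299. 298. 297. 295.]
 [299. 298. 297. 293. 292.]
 [294. 294. 293. 292. 289.]
 [293. 290. 289. 289. 286.]
 [288. 290. 288. 273. 271.]]
```

View pics/s25.png

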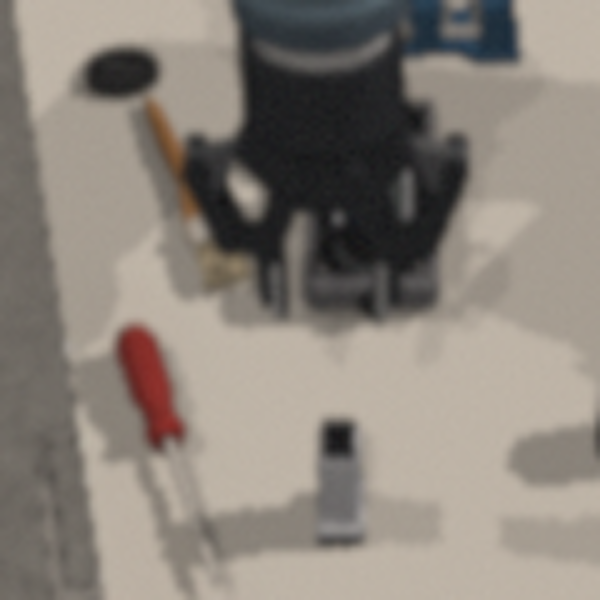

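View pics/top25.png

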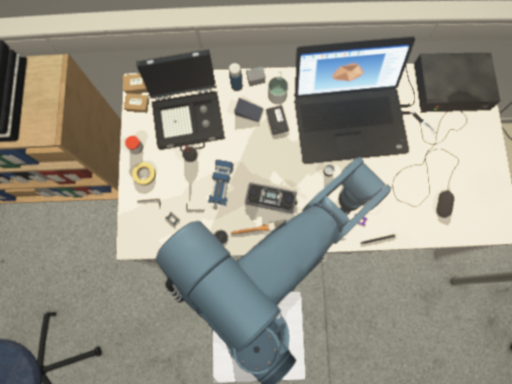

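```bash
python3 -c "
from rig import env
print(env.sign_off())"
```

```text
the job is handed in; nothing more can be done
None
```

I packed the bay with the 12 mm spacer and then the 6 mm spacer on top, laid the retainer on the two hooks, pressed it home with the pusher and handed the job in at about 37 s. The sign-off reports no verdict, so success rests on my own checks.

- **Pressing:** the retainer gave at about 10 N and passed the hooks. It then stopped firmly at the expected height, with a peak of about 32 N at the wrist against the 80 N limit.
- **Retainer:** in the top view the pane sits centred between the hooks with both noses over its ends. Depth puts the pane about 57 mm above the desk, where about 58 mm was expected for the retainer's top.
- **Hooks:** I could not read the joint values, so that they are shut rests on those pictures and the forces.
- **Pusher:** it stands upright at about (0.42, -0.30) m, well clear of the scanner, and the arm is lifted clear of it.
- **Other things:** the 9 mm spacer was not touched, and none of the bystanders I could see had moved in the pictures.

**Checks that disagreed:**
- The side camera placed things several millimetres closer to itself than the top camera did. I used the top view and corrected with held parts and contact forces.
- The 6 mm spacer touched a guide flare on the way in and needed about 2 mm of sideways correction.
- When the retainer was gripped on the desk there was a brief 6 N upward force I could not explain. It lifted off level.

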